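# Put the brick cheeses away in the sliding-cover keeper

### The arm

A 6-joint arm with a two-finger parallel gripper is mounted at the origin on a cart in front of the work surface, level with it; the furniture and walls round the work are solid. World frame = base frame: x ahead of the robot, y to its left, z up, the work surface at z = 0. Lengths are in m, angles in rad, forces in N, time in s.
With the tool pointing down it reaches from about 0.35 to 0.875 m from the base axis. Payload 4.2 kg.
Tool frame: the origin (TCP) lies at the very end of the fingers, on their centre line; the grasp point (between the pads) lies 19 mm behind it; y points along the fingers, z is the direction in which the jaws open and shut, and the axes are right-handed (so a half turn about y gives the same grasp; the last joint's range is limited). The gripper opens to 87 mm and grips with 3 to 60 N. Pads are 19 mm wide; open, the fingers measure 117 mm over their backs; the gripper's body (75 mm by 190 mm) begins 51 mm behind the grasp point.
Start: joints at [1.517, 0.385, 0.008, 0, -1.194, -0.259], TCP at [0.192, 0.595, 0.223] pointing down, gripper open.
Joint ranges: [-3.14, 3.14], [-1.21, 2.06], [-1.07, 1.41], [-3.16, 2.05], [-2.99, -0.16], [-3.1, 3.1]. Speed limits (rad/s): [2.79, 2.79, 3.14, 3.14, 3.14, 3.14].

### API

Orientations are given as a unit quaternion [x, y, z, w].
In Python, from bench import ctrl gives the robot as it stands.
- The arm moves only by the tool play_rows, never from a script. Its argument "deltas" is a list of rows, each an object of numbers: "jaw": the gripper command: -1 is fully open, 1 is shut, values between are in proportion; "x", "y", "z": the shift along the world's x, y, z in m; "ax", "ay", "az": the turn, a rotation vector about the world's x, y, z in degrees. In form: [{"jaw": .., "x": .., "y": .., "z": .., "ax": .., "ay": .., "az": ..}, ...]. A call has exactly 10 rows; each row shifts and turns the commanded pose from where the row before left it; what a row does not reach is not made up. A row lasts 1/8 s, in which the tool goes at most 62.5 mm and 10.7 degrees, less where a joint would pass 70% of its speed; a pose out of reach is approached as far as the arm can. A call is refused whole if a number of a shift passes 0.0625 or a number of a turn 10.7, either way. A call with a gripper value outside its range is refused whole. The fingers move at their own pace and stop on an object; "force" is the grip in N (left out, the last holds). Time passes only in rows, so rows that do not move let the fingers close, or fill a call up. It gives the time, the measured TCP pose, the force and the opening at its end, in the units of the state.
- ctrl.get_state(): the state, without advancing time (a new reading comes with each control period).
- ctrl.snapshot(name): name is "scene" or "top" or "wrist"; returns (picture, depth): 480x640x3 uint8, red, green, blue; 480x640 float32, m along the optical axis (not along the pixel's ray), 0 where there is no reading.
- ctrl.camera_model(name): a dict with "fx", "fy", "cx", "cy" (pixels), "pose" (4x4, takes a point from camera to world coordinates). Camera axes: x right, y down, z forward; pixel columns grow to the right and rows downward; lengths in m; the calibration is good to about 2 mm. A picture is of the moment at which its call begins: read the wrist's pose just before it. camera_model takes no time and is no camera call; for the wrist camera it gives the pose at the moment of the call.
- ctrl.sign_off(): hands the job in, once; it reports no verdict.
Trained networks look in the newest picture that a camera, given by its name, has taken for a name from the list of things; names that differ only in an ending like _2 or _b are one class to them, and where a whole thing is asked for, a point or a joint stands for the part that bears it (a point fixed in the world has none). Each returns a list of dicts, best first, with "conf" (0 to 1); they miss things now and then, are a little off and sometimes report something else, mostly with a low value. They report only what shows in the picture. A call takes as long as a camera call.
- ctrl.recognise(camera, label): "rect" ([centre column, centre row, width, height] in pixels, round what is visible of it).
- ctrl.masks_of(camera, label): "mask" (480x640 bool, what is visible of it) and "rect" ([centre column, centre row, width, height] in pixels, round what is visible of it).
The state is a dict: "time_s": time; "joint_positions": joint angles; "qd": joint speeds; "joint_torque": joint torques, N m; "tool_pos": TCP position; "ee_rot": TCP orientation; "wrist_force": force on the tool from outside, world axes, zero at the start; "torque": the same for the moment, N m; "opening": opening from 0.0 (shut) to 1.0 (fully open).
Only numpy, scipy, OpenCV 4.12 (cv2) and the standard library are available. Lean on these libraries where they do the work, as an engineer would, in place of code of your own. Each camera call takes 0.05 s, during which the arm holds its last target. There are 200 camera calls.

### The job

Put the brick cheeses away in the wooden keeper. First take the honey jar off the keeper's metal deck, where it is in the cover's way, and stand it on the counter; then press on the flush wooden cover and slide it fully open, away from you, place every grey brick cheese that stands loose on the bare slate in front, left of the half wheels, into the bay, and slide the cover fully shut again. Last, stand the honey jar back upright on the metal deck, and leave the other things on the counter alone.

Things in the scene. Friction and masses are not known exactly. Their poses are not given: they have to be found in the camera images.
- keeper: Fixed wooden box, 272 (x) x 264 (y) x 76 mm high; origin at the centre of its underside, on the counter; x points from the bay (near the robot) to the metal deck behind it, z up. Walls 10 mm thick, rim at z = 76 mm. The dark cover slides along x between the side walls, shut over the bay or open over the deck. Place and yaw vary.
- bay_floor (a point): Centre of the bay's floor (keeper x = -65, y = 0, z = 6 mm); axes as the keeper's. The bay measures 122 (x) x 244 (y) mm inside, 70 mm from floor to rim. Up to three bricks stand in it side by side in a row along y, at y = -80, 0 and +80 mm; let the fingers stand on the +x and -x sides of a brick, opened little (117 mm over their backs is almost the bay's width).
- deck_middle (a point): Middle of the metal deck's surface (keeper x = +63, y = 0, z = 70 mm, 6 mm below the rim); axes as the keeper's. With the cover shut, the deck is free from keeper x = 0 (the cover's edge) to x = +126 mm (back wall) and y = -122 to +122 mm; the honey jar fits anywhere on it.
- cover_middle (a point): Centre of the top of the sliding cover, a dark board 125 (x) x 241 (y) x 6 mm, no handle, with flush rubber strips; its top is flush with the rim (z = 76 mm). Axes as the keeper's; it moves along keeper x only and does not yield downward. It runs with about 1.2 N of friction: closed fingertips pressed on it with 5 to 15 N and moved along x carry it along.
- cover (a joint): Travel of the cover in m: 0 = fully shut over the bay, 0.125 = fully open over the deck, stops at both ends. It stays where it is left and may start a few mm open.
- jar_centre (a point): Centre of the honey jar (71 mm in diameter, 110 mm high, 0.3 to 0.6 kg; grey lid 66 mm in diameter, the top 11 mm); the point is on the axis, 55 mm above the jar's foot; z points up the jar. The lid can be gripped from above, its middle is 49 mm above this point. It starts upright on the deck, in the open cover's place.
- brick_0_centre (a point): Centre of a loose ash-grey brick cheese, a truncated pyramid (foot 57 in x by 63 mm in y, 51 to 53 mm high, narrower at the top, 0.16 kg, firm), 26 mm above the middle of its foot; z up. Grip it across two opposite faces, low down. It starts upright on the bare slate left of the half wheels, near the front edge. May be absent (None).
- brick_1_centre (a point): Centre of a loose ash-grey brick cheese, a truncated pyramid (foot 57 in x by 63 mm in y, 51 to 53 mm high, narrower at the top, 0.16 kg, firm), 26 mm above the middle of its foot; z up. Grip it across two opposite faces, low down. It starts upright on the bare slate left of the half wheels, near the front edge. May be absent (None).
- brick_2_centre (a point): Centre of a loose ash-grey brick cheese, a truncated pyramid (foot 57 in x by 63 mm in y, 51 to 53 mm high, narrower at the top, 0.16 kg, firm), 26 mm above the middle of its foot; z up. Grip it across two opposite faces, low down. It starts upright on the bare slate left of the half wheels, near the front edge. May be absent (None).
- pyramid: Bystander: loose pale pyramid cheese, 76 x 78 x 80 mm, on the left part of the counter; origin at the centre of its underside.
- drum: Bystander: loose pale drum cheese, 63 mm in diameter, 72 mm high, farther back; origin at the centre of its underside. The counter in front of it, world x 0.58 to 0.71, y 0.05 to 0.16 m (right of the wire slicer), is free at first. To its right, y -0.16 to 0.01 m, runs a fixed row of half wheels, up to 70 mm high, between the bricks and the keeper.
- jam_jar: Bystander: loose jam jar with red contents, 75 mm in diameter, 112 mm high, at the back; origin at the centre of its underside. To its left stands the fixed wire slicer: behind world x = 0.60 m, y 0.23 to 0.50 m; its raised bow reaches 155 mm up at its front edge, so keep the gripper's body clear of it when taking bricks in front of it.

How it is judged:
On the way, in this order (a step that is already met when the one before it is completed fails the run):
1. the honey jar stands upright on the counter, off the keeper, released (angle between jar_centre's own z axis and vertical below 0.15 rad and linear speed of honey_jar below 0.03 m/s and height (world z) of jar_centre below 0.062 m and contact force between the fingers and honey_jar below 0.1 N), for 0.2 s.
2. the cover is fully open (within 8 mm) (value of joint cover above 0.117 m), for 0.2 s.
3. every grey brick cheese is in the bay (x of brick_0_centre in the frame of keeper between -0.105 and -0.025 m and y of brick_0_centre in the frame of keeper between -0.1 and 0.1 m and z of brick_0_centre in the frame of keeper between 0.02 and 0.045 m and x of brick_1_centre in the frame of keeper between -0.105 and -0.025 m and y of brick_1_centre in the frame of keeper between -0.1 and 0.1 m and z of brick_1_centre in the frame of keeper between 0.02 and 0.045 m and x of brick_2_centre in the frame of keeper between -0.105 and -0.025 m and y of brick_2_centre in the frame of keeper between -0.1 and 0.1 m and z of brick_2_centre in the frame of keeper between 0.02 and 0.045 m and linear speed of each of brick_0, brick_1, brick_2 below 0.03 m/s), for 0.2 s.
4. the cover is fully shut (within 5 mm) (value of joint cover below 0.005 m), for 0.2 s.
At the end, for the whole second after the job is handed in: Every grey brick cheese lies at rest in the bay, the cover is shut to within 5 mm, and the honey jar stands upright (within 0.15 rad) and still on the metal deck (all of step 3 and value of joint cover below 0.005 m and angle between jar_centre's own z axis and vertical below 0.15 rad and linear speed of honey_jar below 0.03 m/s and x of jar_centre in the frame of keeper between 0.02 and 0.11 m and y of jar_centre in the frame of keeper between -0.1 and 0.1 m and z of jar_centre in the frame of keeper between 0.116 and 0.132 m); the robot touches nothing.
It fails at once if the pyramid cheese is pushed more than 40 mm or knocked over (distance of pyramid from where it was at the start of the episode above 0.04 m or angle between pyramid's own z axis and vertical above 0.5 rad).
It fails at once if the drum cheese is pushed more than 40 mm or knocked over (distance of drum from where it was at the start of the episode above 0.04 m or angle between drum's own z axis and vertical above 0.5 rad).
It fails at once if the jam jar is pushed more than 40 mm or knocked over (distance of jam_jar from where it was at the start of the episode above 0.04 m or angle between jam_jar's own z axis and vertical above 0.5 rad).
Of brick_0, brick_1, brick_2 only 2 to 3 are there at a start; the rules pass over those that are not, and their reading is None.
At some moment in a run one of brick_0, brick_1, brick_2 may be knocked a few centimetres aside while the robot is not near it.
It also fails if it takes over 210 s, if anything falls off the work surface, if the arm or the gripper's body presses on something with over 40 N, if the wrist force passes 120 N, or if a joint passes its speed limit or range.

## Working session

There is one attempt and no reset: what is moved stays moved. The work goes in short steps, Python scripts to look and compute and a tool call to move; the robot and the scene stay as the last step left them, time stands still between calls to the robot, and variables do not carry over. Pictures are saved under pics/ and viewed, about 12 in all and at most 16, crops included, and the job is handed in when it is done.

Besides the shell and the picture viewer there is one more tool, called after "Emit:" by a JSON object that holds its "api" and its "payload". play_rows: Moves the arm, as the interface text tells. Its arguments: {"type":"object","properties":{"deltas":{"type":"array","items":{"type":"object","properties":{"jaw":{"type":"number"},"x":{"type":"number"},"y":{"type":"number"},"z":{"type":"number"},"ax":{"type":"number"},"ay":{"type":"number"},"az":{"type":"number"}}}},"force":{"type":"number"}},"required":["deltas"]}

```bash
ls; mkdir -p pics; cat > h.py <<'E'
import numpy as np, cv2
from bench import ctrl
def save(img,n): cv2.imwrite('pics/'+n+'.png',img[:,:,::-1])
def world(cam,d,M=None):
    M=M or ctrl.camera_model(cam)
    v,u=np.mgrid[0:480,0:640]
    P=np.stack([(u-M['cx'])/M['fx']*d,(v-M['cy'])/M['fy']*d,d],-1)
    T=np.array(M['pose']); W=P@T[:3,:3].T+T[:3,3]
    W[d<=0]=np.nan
    return W
E
python3 - <<'E'
from h import *
s=ctrl.get_state(); print(s)
for c in ['scene','top']:
    M=ctrl.camera_model(c); img,d=ctrl.snapshot(c); save(img,c+'0'); W=world(c,d,M); np.save(c+'0.npy',W)
    print(c,np.array(M['pose'])[:3,3])
    for l in ['keeper','cover_middle','jar_centre','brick_0_centre','pyramid','drum','jam_jar']:
        for r in ctrl.masks_of(c,l)[:4]:
            m=r['mask']; p=W[m]; p=p[~np.isnan(p[:,0])]
            print(l,round(r['conf'],2),np.round(r['rect']),np.round(np.percentile(p,[3,50,97],axis=0),3).tolist() if len(p) else None)
E
```

```text
pics
{'time_s': 0.0, 'joint_positions': array([ 1.51659893e+00,  3.85583390e-01,  6.64435431e-03, -5.27060277e-04,
       -1.19399763e+00, -2.58611925e-01]), 'qd': array([-0.00146751,  0.00033752, -0.00084681,  0.00047982,  0.00052397,
        0.00081409]), 'joint_torque': array([-5.94008015e-04, -3.90669715e+01,  1.87400061e+01,  4.21977684e+00,
        1.09160817e-02, -1.97467325e-04]), 'tool_pos': array([0.19211552, 0.59411348, 0.22144649]), 'ee_rot': array([-0.1101172 , -0.69769405,  0.69923494,  0.11030737]), 'wrist_force': array([ 0.45790223, -0.88134561,  1.98956346]), 'torque': array([ 0.00632604, -0.00587239,  0.03884072]), 'opening': 0.9985690800835785}
scene [ 0.06727616 -0.64192228  0.67889627]
keeper 0.81 [413. 362. 204. 178.] [[0.455, -0.447, 0.011], [0.538, -0.351, 0.076], [0.722, -0.19, 0.079]]
keeper 0.48 [258. 284.  27.  30.] [[0.47, 0.028, 0.006], [0.492, 0.048, 0.031], [0.526, 0.073, 0.056]]
keeper 0.33 [395. 358. 149. 115.] [[0.473, -0.43, 0.076], [0.529, -0.332, 0.078], [0.594, -0.205, 0.08]]
cover_middle 0.68 [396. 361. 149. 108.] [[0.474, -0.43, 0.076], [0.529
[... 1092 characters left out ...]
3, -0.433, 0.062], [0.578, -0.303, 0.075], [0.723, -0.183, 0.083]]
jar_centre 0.54 [194. 290.  33.  27.] [[0.444, 0.354, 0.003], [0.474, 0.377, 0.037], [0.512, 0.421, 0.082]]
brick_0_centre 0.78 [306. 284.  28.  22.] [[0.469, 0.031, 0.002], [0.496, 0.058, 0.037], [0.526, 0.094, 0.059]]
pyramid 0.67 [196. 290.  30.  29.] [[0.441, 0.355, 0.001], [0.473, 0.377, 0.037], [0.513, 0.421, 0.082]]
drum 0.64 [311. 190.  23.  29.] [[0.738, 0.022, 0.012], [0.76, 0.047, 0.069], [0.792, 0.073, 0.078]]
jam_jar 0.65 [193. 289.  31.  27.] [[0.444, 0.354, 0.004], [0.476, 0.377, 0.038], [0.514, 0.421, 0.082]]
jam_jar 0.59 [273. 184.  29.  33.] [[0.746, 0.117, 0.036], [0.772, 0.148, 0.11], [0.81, 0.182, 0.119]]
```

View pics/scene0.png

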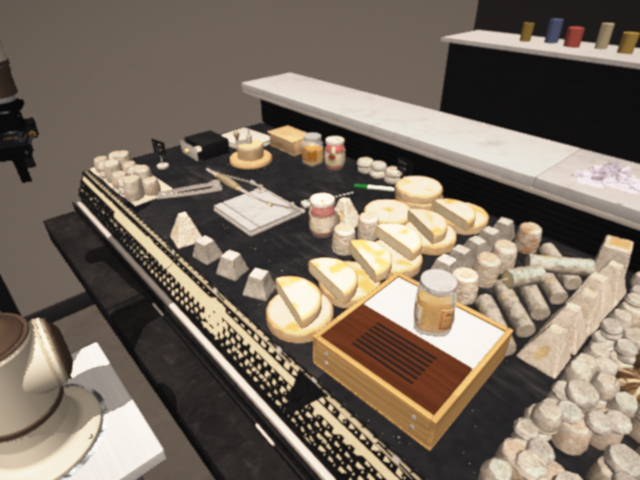

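View pics/top0.png

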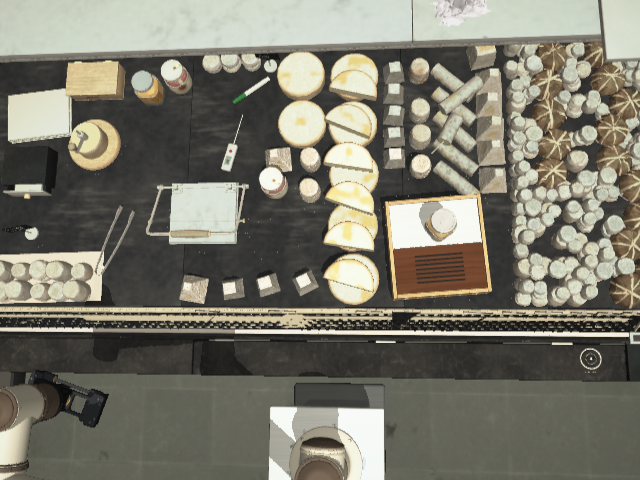

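Top view: the three loose grey bricks are at about (233,287), (267,284) and (305,281). The pale pyramid is at (193,290), the keeper at (438,247) with the jar at (438,222), and the half wheels are at column 350. Next I'll fit their poses.

```bash
cat >> h.py <<'E'
def rect(W,m,lo,hi):
    p=W[m&(W[...,2]>lo)&(W[...,2]<hi)][:,:2]
    r=cv2.minAreaRect((p*1000).astype(np.float32)); return np.round(r[0],1),np.round(r[1],1),round(r[2],1),len(p)
def box(u0,u1,v0,v1):
    m=np.zeros((480,640),bool); m[v0:v1,u0:u1]=1; return m
def axes():
    from scipy.spatial.transform import Rotation as R
    return np.round(R.from_quat(ctrl.get_state()['ee_rot']).as_matrix(),3)
E
python3 - <<'E'
from h import *
W=np.load('top0.npy'); M=ctrl.camera_model('top'); print(M['fx'])
print('keeper',rect(W,box(380,500,185,305),.071,.09))
print('jar lid',rect(W,box(380,500,185,305),.165,.2))
for u,v in [(233,287),(267,284),(305,281)]:
    m=box(u-16,u+16,v-17,v+16); print('brick top',rect(W,m,.045,.07),'any',rect(W,m,.012,.07))
for c in ['wrist']:
    print(np.round(ctrl.camera_model(c)['pose'],3),ctrl.camera_model(c)['fx'])
print(axes())
S=np.load('scene0.npy')
m=(S[...,0]>.43)&(S[...,0]<.76)&(S[...,1]<-.14)&(S[...,1]>-.46)
print('scene keeper',rect(S,m,.071,.085),'lid',rect(S,m,.172,.19))
E
```

```text
587.5602745021772
keeper (array([ 595. , -309.3]), array([273.1, 265.2]), 4.5, 6792)
jar lid (array([ 642.9, -313.4]), array([63.6, 63.4]), 87.6, 519)
brick top (array([479.4, 272.5]), array([36.2, 43.6]), 11.7, 163) any (array([493.6, 270.7]), array([79.3, 62.6]), 8.7, 346)
brick top (array([493.9, 173.2]), array([35. , 39.9]), 15.4, 153) any (array([491.9, 171.2]), array([53.6, 59.8]), 20.5, 349)
brick top (array([500. ,  62.6]), array([35.8, 38. ]), 27.1, 165) any (array([504.6,  61.1]), array([75.8, 66.2]), 26.0, 357)
[[-0.307 -0.919 -0.248  0.261]
 [-0.952  0.297  0.08   0.574]
 [-0.     0.26  -0.966  0.384]
 [ 0.     0.     0.     1.   ]] 369.5569298881083
[[-0.951 -0.    -0.308]
 [ 0.308  0.    -0.951]
 [ 0.    -1.    -0.   ]]
scene keeper (array([ 596.8, -309.6]), array([276.9, 265.6]), 4.4, 13468) lid (array([ 643. , -316.3]), array([65. , 64.3]), 54.9, 790)
```

Emit:
{"api": "play_rows", "payload": {"deltas": [{"jaw": -1,"x": 0.0225,"y": -0.0455,"z": 0.008,"az": -3.375},{"jaw": -1,"x": 0.0225,"y": -0.0455,"z": 0.008,"az": -3.375},{"jaw": -1,"x": 0.0225,"y": -0.0455,"z": 0.008,"az": -3.375},{"jaw": -1,"x": 0.0225,"y": -0.0455,"z": 0.008,"az": -3.375},{"jaw": -1,"x": 0.0225,"y": -0.0455,"z": 0.008,"az": -3.375},{"jaw": -1,"x": 0.0225,"y": -0.0455,"z": 0.008,"az": -3.375},{"jaw": -1,"x": 0.0225,"y": -0.0455,"z": 0.008,"az": -3.375},{"jaw": -1,"x": 0.0225,"y": -0.0455,"z": 0.008,"az": -3.375},{"jaw": -1,"x": 0.0225,"y": -0.0455,"z": 0.008,"az": -3.375},{"jaw": -1,"x": 0.0225,"y": -0.0455,"z": 0.008,"az": -3.375}], "force": 30}}

```text
$.deltas[0]: bad value
```

Emit:
{"api": "play_rows", "payload": {"deltas": [{"jaw": -1,"x": 0.0225,"y": -0.0455,"az": -3.375},{"jaw": -1,"x": 0.0225,"y": -0.0455,"az": -3.375},{"jaw": -1,"x": 0.0225,"y": -0.0455,"az": -3.375},{"jaw": -1,"x": 0.0225,"y": -0.0455,"az": -3.375},{"jaw": -1,"x": 0.0225,"y": -0.0455,"az": -3.375},{"jaw": -1,"x": 0.0225,"y": -0.0455,"az": -3.375},{"jaw": -1,"x": 0.0225,"y": -0.0455,"az": -3.375},{"jaw": -1,"x": 0.0225,"y": -0.0455,"az": -3.375},{"jaw": -1,"x": 0.0225,"y": -0.0455,"az": -3.375},{"jaw": -1,"x": 0.0225,"y": -0.0455,"az": -3.375}]}}

```text
$.deltas[0]: bad value
```

Emit:
{"api": "play_rows", "payload": {"deltas": [{"jaw": -1,"x": 0.0225,"y": -0.0455,"z": 0.008,"ax": 0,"ay": 0,"az": -3.375},{"jaw": -1,"x": 0.0225,"y": -0.0455,"z": 0.008,"ax": 0,"ay": 0,"az": -3.375},{"jaw": -1,"x": 0.0225,"y": -0.0455,"z": 0.008,"ax": 0,"ay": 0,"az": -3.375},{"jaw": -1,"x": 0.0225,"y": -0.0455,"z": 0.008,"ax": 0,"ay": 0,"az": -3.375},{"jaw": -1,"x": 0.0225,"y": -0.0455,"z": 0.008,"ax": 0,"ay": 0,"az": -3.375},{"jaw": -1,"x": 0.0225,"y": -0.0455,"z": 0.008,"ax": 0,"ay": 0,"az": -3.375},{"jaw": -1,"x": 0.0225,"y": -0.0455,"z": 0.008,"ax": 0,"ay": 0,"az": -3.375},{"jaw": -1,"x": 0.0225,"y": -0.0455,"z": 0.008,"ax": 0,"ay": 0,"az": -3.375},{"jaw": -1,"x": 0.0225,"y": -0.0455,"z": 0.008,"ax": 0,"ay": 0,"az": -3.375},{"jaw": -1,"x": 0.0225,"y": -0.0455,"z": 0.008,"ax": 0,"ay": 0,"az": -3.375}], "force": 30}}

```text
time_s: 2.05
tool_pos: [0.4177, 0.1381, 0.3032]
ee_rot: [0.309, 0.637, -0.636, -0.308]
wrist_force: [0.6, 0.5, 0.3]
opening: 1.004
```

Emit:
{"api": "play_rows", "payload": {"deltas": [{"jaw": -1,"x": 0.0225,"y": -0.0455,"z": 0,"ax": 0,"ay": 0,"az": -3.375},{"jaw": -1,"x": 0.0225,"y": -0.0455,"z": 0,"ax": 0,"ay": 0,"az": -3.375},{"jaw": -1,"x": 0.0225,"y": -0.0455,"z": 0,"ax": 0,"ay": 0,"az": -3.375},{"jaw": -1,"x": 0.0225,"y": -0.0455,"z": 0,"ax": 0,"ay": 0,"az": -3.375},{"jaw": -1,"x": 0.0225,"y": -0.0455,"z": 0,"ax": 0,"ay": 0,"az": -3.375},{"jaw": -1,"x": 0.0225,"y": -0.0455,"z": 0,"ax": 0,"ay": 0,"az": -3.375},{"jaw": -1,"x": 0.0225,"y": -0.0455,"z": 0,"ax": 0,"ay": 0,"az": -3.375},{"jaw": -1,"x": 0.0225,"y": -0.0455,"z": 0,"ax": 0,"ay": 0,"az": -3.375},{"jaw": -1,"x": 0.0225,"y": -0.0455,"z": 0,"ax": 0,"ay": 0,"az": -3.375},{"jaw": -1,"x": 0.0225,"y": -0.0455,"z": 0,"ax": 0,"ay": 0,"az": -3.375}]}}

```text
time_s: 3.3
tool_pos: [0.6429, -0.3169, 0.3025]
ee_rot: [0.48, 0.519, -0.519, -0.48]
wrist_force: [0.5, 0.8, 0.5]
opening: 0.997
```

```bash
python3 - <<'E'
from h import *
print(ctrl.get_state()['tool_pos'],axes(),ctrl.get_state()['joint_positions'])
M=ctrl.camera_model('wrist'); img,d=ctrl.snapshot('wrist'); save(img,'w1'); W=world('wrist',d,M)
a=np.ones((480,640),bool)
print('lid',rect(W,a&(W[...,0]>.59),.174,.19)); print('keeper',rect(W,a,.071,.082))
for l in ['jar_centre','cover_middle']:
    for r in ctrl.masks_of('wrist',l)[:2]: print(l,r['conf'],r['rect'],rect(W,r['mask'],.06,.2))
E
```

```text
[ 0.64290475 -0.31689024  0.30252942] [[-0.078  0.    -0.997]
 [ 0.997 -0.    -0.078]
 [-0.    -1.    -0.   ]] [-2.33109127e-01  5.16635437e-01  4.15027923e-01  1.94077249e-05
 -1.46900150e+00  3.11163539e-01]
lid (array([ 644.3, -314.1]), array([64.4, 64.5]), 40.1, 5040)
keeper (array([ 718. , -276.4]), array([412.3, 542.1]), 81.7, 38428)
jar_centre 0.6 [321.8, 229.5, 93.5, 98.6] (array([ 644.5, -293.3]), array([ 94.6, 103.7]), 35.4, 6633)
cover_middle 0.75 [429.0, 212.9, 128.7, 209.7] (array([ 534. , -320.6]), array([126.1, 224.5]), 4.4, 22932)
```

View pics/w1.png

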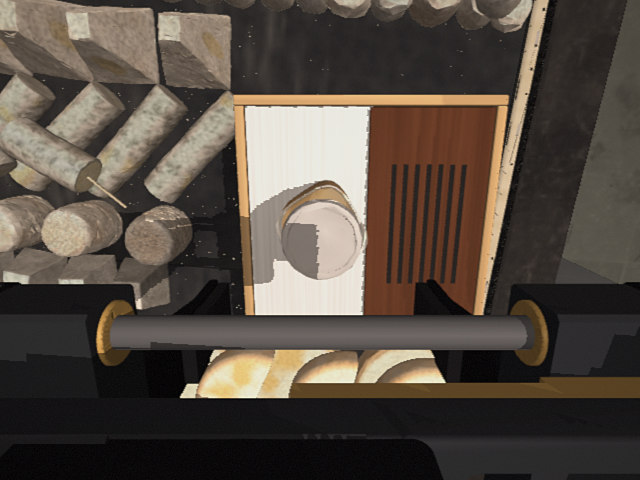

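The wrist picture shows the lid at (322,240) between the fingers, with the cover shut at (430,210). The lid centre is at (0.644, -0.314), so I'm descending.

Emit:
{"api": "play_rows", "payload": {"deltas": [{"jaw": -1,"x": 0.0015,"y": 0.0025,"z": -0.0275,"ax": 0,"ay": 0,"az": 0},{"jaw": -1,"x": 0,"y": 0,"z": -0.035,"ax": 0,"ay": 0,"az": 0},{"jaw": -1,"x": 0,"y": 0,"z": -0.035,"ax": 0,"ay": 0,"az": 0},{"jaw": -1,"x": 0,"y": 0,"z": -0.025,"ax": 0,"ay": 0,"az": 0},{"jaw": -1,"x": 0,"y": 0,"z": -0.025,"ax": 0,"ay": 0,"az": 0},{"jaw": -1,"x": 0,"y": 0,"z": -0.02,"ax": 0,"ay": 0,"az": 0},{"jaw": 1,"x": 0,"y": 0,"z": 0,"ax": 0,"ay": 0,"az": 0},{"jaw": 1,"x": 0,"y": 0,"z": 0,"ax": 0,"ay": 0,"az": 0},{"jaw": 1,"x": 0,"y": 0,"z": 0,"ax": 0,"ay": 0,"az": 0},{"jaw": 1,"x": 0,"y": 0,"z": 0,"ax": 0,"ay": 0,"az": 0}], "force": 30}}

```text
time_s: 4.7
tool_pos: [0.6436, -0.3124, 0.1352]
ee_rot: [0.479, 0.52, -0.519, -0.48]
wrist_force: [0.7, 1.3, -3.0]
opening: 0.904
```

Emit:
{"api": "play_rows", "payload": {"deltas": [{"jaw": 1,"x": 0,"y": 0,"z": 0,"ax": 0,"ay": 0,"az": 0},{"jaw": 1,"x": 0,"y": 0,"z": 0,"ax": 0,"ay": 0,"az": 0},{"jaw": 1,"x": 0,"y": 0,"z": 0,"ax": 0,"ay": 0,"az": 0},{"jaw": 1,"x": 0,"y": 0,"z": 0,"ax": 0,"ay": 0,"az": 0},{"jaw": 1,"x": 0,"y": 0,"z": 0.004,"ax": 0,"ay": 0,"az": 0},{"jaw": 1,"x": 0,"y": 0,"z": 0.008,"ax": 0,"ay": 0,"az": 0},{"jaw": 1,"x": 0,"y": 0,"z": 0.012,"ax": 0,"ay": 0,"az": 0},{"jaw": 1,"x": 0,"y": 0,"z": 0.01,"ax": 0,"ay": 0,"az": 0},{"jaw": 1,"x": 0,"y": 0,"z": 0.006,"ax": 0,"ay": 0,"az": 0},{"jaw": 1,"x": 0,"y": 0,"z": 0,"ax": 0,"ay": 0,"az": 0}]}}

```text
time_s: 5.95
tool_pos: [0.6441, -0.3129, 0.176]
ee_rot: [0.48, 0.52, -0.519, -0.479]
wrist_force: [-0.2, -0.2, -4.5]
opening: 0.907
```

Emit:
{"api": "play_rows", "payload": {"deltas": [{"jaw": 1,"x": 0,"y": 0.01,"z": 0.01,"ax": 0,"ay": 0,"az": 0},{"jaw": 1,"x": 0,"y": 0.025,"z": 0.01,"ax": 0,"ay": 0,"az": 0},{"jaw": 1,"x": 0,"y": 0.05,"z": 0,"ax": 0,"ay": 0,"az": 0},{"jaw": 1,"x": 0,"y": 0.06,"z": 0,"ax": 0,"ay": 0,"az": 0},{"jaw": 1,"x": 0,"y": 0.06,"z": 0,"ax": 0,"ay": 0,"az": 0},{"jaw": 1,"x": 0,"y": 0.06,"z": 0,"ax": 0,"ay": 0,"az": 0},{"jaw": 1,"x": 0,"y": 0.06,"z": 0,"ax": 0,"ay": 0,"az": 0},{"jaw": 1,"x": 0,"y": 0.05,"z": 0,"ax": 0,"ay": 0,"az": 0},{"jaw": 1,"x": 0,"y": 0.03,"z": 0,"ax": 0,"ay": 0,"az": 0},{"jaw": 1,"x": 0,"y": 0.013,"z": 0,"ax": 0,"ay": 0,"az": 0}]}}

```text
time_s: 7.2
tool_pos: [0.6431, 0.1085, 0.1959]
ee_rot: [0.479, 0.521, -0.52, -0.479]
wrist_force: [-0.5, -1.1, -4.8]
opening: 0.909
```

Lowering 0.130 m so that the foot just meets the counter.

Emit:
{"api": "play_rows", "payload": {"deltas": [{"jaw": 1,"x": 0,"y": 0,"z": -0.015,"ax": 0,"ay": 0,"az": 0},{"jaw": 1,"x": 0,"y": 0,"z": -0.025,"ax": 0,"ay": 0,"az": 0},{"jaw": 1,"x": 0,"y": 0,"z": -0.025,"ax": 0,"ay": 0,"az": 0},{"jaw": 1,"x": 0,"y": 0,"z": -0.02,"ax": 0,"ay": 0,"az": 0},{"jaw": 1,"x": 0,"y": 0,"z": -0.02,"ax": 0,"ay": 0,"az": 0},{"jaw": 1,"x": 0,"y": 0,"z": -0.01,"ax": 0,"ay": 0,"az": 0},{"jaw": 1,"x": 0,"y": 0,"z": -0.007,"ax": 0,"ay": 0,"az": 0},{"jaw": 1,"x": 0,"y": 0,"z": -0.004,"ax": 0,"ay": 0,"az": 0},{"jaw": 1,"x": 0,"y": 0,"z": -0.004,"ax": 0,"ay": 0,"az": 0},{"jaw": 1,"x": 0,"y": 0,"z": 0,"ax": 0,"ay": 0,"az": 0}]}}

```text
time_s: 8.45
tool_pos: [0.644, 0.1053, 0.0653]
ee_rot: [0.48, 0.52, -0.519, -0.479]
wrist_force: [0.3, 0.3, -5.0]
opening: 0.907
```

Emit:
{"api": "play_rows", "payload": {"deltas": [{"jaw": 1,"x": 0,"y": 0,"z": -0.001,"ax": 0,"ay": 0,"az": 0},{"jaw": 1,"x": 0,"y": 0,"z": -0.001,"ax": 0,"ay": 0,"az": 0},{"jaw": 1,"x": 0,"y": 0,"z": 0,"ax": 0,"ay": 0,"az": 0},{"jaw": -1,"x": 0,"y": 0,"z": 0,"ax": 0,"ay": 0,"az": 0},{"jaw": -1,"x": 0,"y": 0,"z": 0,"ax": 0,"ay": 0,"az": 0},{"jaw": -1,"x": 0,"y": 0,"z": 0,"ax": 0,"ay": 0,"az": 0},{"jaw": -1,"x": 0,"y": 0,"z": 0,"ax": 0,"ay": 0,"az": 0},{"jaw": -1,"x": 0,"y": 0,"z": 0.03,"ax": 0,"ay": 0,"az": 0},{"jaw": -1,"x": 0,"y": 0,"z": 0.05,"ax": 0,"ay": 0,"az": 0},{"jaw": -1,"x": 0,"y": 0,"z": 0.05,"ax": 0,"ay": 0,"az": 0}]}}

```text
time_s: 9.7
tool_pos: [0.6437, 0.105, 0.1941]
ee_rot: [-0.48, -0.519, 0.52, 0.48]
wrist_force: [1.0, 1.7, 0.6]
opening: 0.998
```

Emit:
{"api": "play_rows", "payload": {"deltas": [{"jaw": 1,"x": -0.011,"y": -0.042,"z": 0,"ax": 0,"ay": 0,"az": 0},{"jaw": 1,"x": -0.011,"y": -0.042,"z": 0,"ax": 0,"ay": 0,"az": 0},{"jaw": 1,"x": -0.011,"y": -0.042,"z": 0,"ax": 0,"ay": 0,"az": 0},{"jaw": 1,"x": -0.011,"y": -0.042,"z": 0,"ax": 0,"ay": 0,"az": 0},{"jaw": 1,"x": -0.011,"y": -0.042,"z": 0,"ax": 0,"ay": 0,"az": 0},{"jaw": 1,"x": -0.011,"y": -0.042,"z": 0,"ax": 0,"ay": 0,"az": 0},{"jaw": 1,"x": -0.011,"y": -0.042,"z": -0.01,"ax": 0,"ay": 0,"az": 0},{"jaw": 1,"x": -0.011,"y": -0.042,"z": -0.02,"ax": 0,"ay": 0,"az": 0},{"jaw": 1,"x": -0.011,"y": -0.042,"z": -0.03,"ax": 0,"ay": 0,"az": 0},{"jaw": 1,"x": -0.011,"y": -0.042,"z": -0.03,"ax": 0,"ay": 0,"az": 0}]}}

```text
time_s: 10.95
tool_pos: [0.5336, -0.3163, 0.1025]
ee_rot: [0.48, 0.52, -0.519, -0.479]
wrist_force: [-0.1, 0.0, 0.7]
opening: 0.019
```

```bash
python3 - <<'E'
from h import *
W=np.load('top0.npy')
img,d=ctrl.snapshot('scene'); S=world('scene',d); save(img,'s2')
m=(S[...,0]>.55)&(S[...,0]<.72)&(S[...,1]<.17)&(S[...,1]>.03)
print('lid',rect(S,m,.10,.12), ctrl.get_state()['tool_pos'])
for r in ctrl.masks_of('scene','jar_centre')[:2]: print(r['conf'],r['rect'],rect(S,r['mask'],.0,.2))
E
```

```text
lid (array([644.6,  99.2]), array([65.4, 63.4]), 47.7, 371) [ 0.52939699 -0.31893917  0.0974434 ]
0.81 [294.0, 242.2, 25.8, 51.0] (array([716.5, 153.8]), array([255.1,  68.1]), 38.0, 1274)
```

Emit:
{"api": "play_rows", "payload": {"deltas": [{"jaw": 1,"x": 0,"y": 0,"z": 0,"ax": 0,"ay": 0,"az": 0},{"jaw": 1,"x": 0,"y": 0,"z": -0.01,"ax": 0,"ay": 0,"az": 0},{"jaw": 1,"x": 0,"y": 0,"z": -0.005,"ax": 0,"ay": 0,"az": 0},{"jaw": 1,"x": 0,"y": 0,"z": -0.003,"ax": 0,"ay": 0,"az": 0},{"jaw": 1,"x": 0,"y": 0,"z": -0.003,"ax": 0,"ay": 0,"az": 0},{"jaw": 1,"x": 0,"y": 0,"z": 0,"ax": 0,"ay": 0,"az": 0},{"jaw": 1,"x": 0,"y": 0,"z": 0,"ax": 0,"ay": 0,"az": 0},{"jaw": 1,"x": 0,"y": 0,"z": 0,"ax": 0,"ay": 0,"az": 0},{"jaw": 1,"x": 0,"y": 0,"z": 0,"ax": 0,"ay": 0,"az": 0},{"jaw": 1,"x": 0,"y": 0,"z": 0,"ax": 0,"ay": 0,"az": 0}]}}

```text
time_s: 12.3
tool_pos: [0.5338, -0.3149, 0.0821]
ee_rot: [0.48, 0.52, -0.52, -0.48]
wrist_force: [1.1, 0.8, -0.3]
opening: 0.005
```

Emit:
{"api": "play_rows", "payload": {"deltas": [{"jaw": 1,"x": 0,"y": 0,"z": -0.004,"ax": 0,"ay": 0,"az": 0},{"jaw": 1,"x": 0,"y": 0,"z": -0.002,"ax": 0,"ay": 0,"az": 0},{"jaw": 1,"x": 0,"y": 0,"z": -0.001,"ax": 0,"ay": 0,"az": 0},{"jaw": 1,"x": 0,"y": 0,"z": -0.001,"ax": 0,"ay": 0,"az": 0},{"jaw": 1,"x": 0,"y": 0,"z": 0,"ax": 0,"ay": 0,"az": 0},{"jaw": 1,"x": 0,"y": 0,"z": 0,"ax": 0,"ay": 0,"az": 0},{"jaw": 1,"x": 0,"y": 0,"z": 0,"ax": 0,"ay": 0,"az": 0},{"jaw": 1,"x": 0,"y": 0,"z": 0,"ax": 0,"ay": 0,"az": 0},{"jaw": 1,"x": 0,"y": 0,"z": 0,"ax": 0,"ay": 0,"az": 0},{"jaw": 1,"x": 0,"y": 0,"z": 0,"ax": 0,"ay": 0,"az": 0}]}}

```text
time_s: 13.55
tool_pos: [0.5349, -0.3147, 0.0764]
ee_rot: [0.48, 0.52, -0.519, -0.478]
wrist_force: [-0.9, 4.5, 10.9]
opening: 0.008
```

Emit:
{"api": "play_rows", "payload": {"deltas": [{"jaw": 1,"x": 0.014,"y": 0.0011,"z": 0,"ax": 0,"ay": 0,"az": 0},{"jaw": 1,"x": 0.014,"y": 0.0011,"z": 0,"ax": 0,"ay": 0,"az": 0},{"jaw": 1,"x": 0.014,"y": 0.0011,"z": 0,"ax": 0,"ay": 0,"az": 0},{"jaw": 1,"x": 0.014,"y": 0.0011,"z": 0,"ax": 0,"ay": 0,"az": 0},{"jaw": 1,"x": 0.014,"y": 0.0011,"z": 0,"ax": 0,"ay": 0,"az": 0},{"jaw": 1,"x": 0.014,"y": 0.0011,"z": 0,"ax": 0,"ay": 0,"az": 0},{"jaw": 1,"x": 0.014,"y": 0.0011,"z": 0,"ax": 0,"ay": 0,"az": 0},{"jaw": 1,"x": 0.014,"y": 0.0011,"z": 0,"ax": 0,"ay": 0,"az": 0},{"jaw": 1,"x": 0.014,"y": 0.0011,"z": 0,"ax": 0,"ay": 0,"az": 0},{"jaw": 1,"x": 0.003,"y": 0,"z": 0,"ax": 0,"ay": 0,"az": 0}]}}

```text
time_s: 14.8
tool_pos: [0.661, -0.3051, 0.0764]
ee_rot: [-0.478, -0.518, 0.521, 0.481]
wrist_force: [-10.3, 2.9, 13.4]
opening: 0.003
```

```bash
python3 - <<'E'
from h import *
M=ctrl.camera_model('wrist'); img,d=ctrl.snapshot('wrist'); save(img,'w3')
img,d=ctrl.snapshot('scene'); save(img,'s3'); S=world('scene',d)
for r in ctrl.masks_of('scene','cover_middle')[:2]: print(r['conf'],r['rect'],rect(S,r['mask'],.07,.085))
print(ctrl.get_state()['wrist_force'])
E
```

```text
0.61 [433.5, 324.9, 137.6, 87.1] (array([ 656.8, -304.1]), array([126.6, 243.9]), 4.6, 4449)
[-6.70464856  2.11460161 11.40724994]
```

View pics/s3.png

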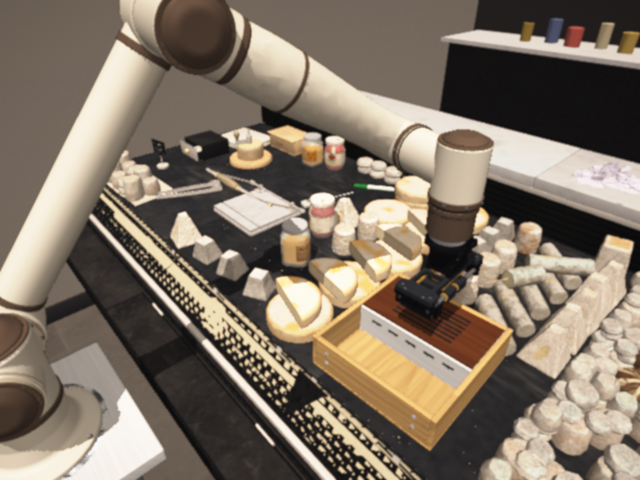

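Emit:
{"api": "play_rows", "payload": {"deltas": [{"jaw": 1,"x": -0.003,"y": 0,"z": 0.01,"ax": 0,"ay": 0,"az": 0},{"jaw": 1,"x": 0,"y": 0,"z": 0.04,"ax": 0,"ay": 0,"az": 0},{"jaw": 1,"x": -0.01,"y": 0.03,"z": 0.05,"ax": 0,"ay": 0,"az": 2},{"jaw": -1,"x": -0.02,"y": 0.05,"z": 0.03,"ax": 0,"ay": 0,"az": 2},{"jaw": -1,"x": -0.025,"y": 0.055,"z": 0.02,"ax": 0,"ay": 0,"az": 2},{"jaw": -1,"x": -0.025,"y": 0.055,"z": 0.02,"ax": 0,"ay": 0,"az": 2},{"jaw": -1,"x": -0.025,"y": 0.055,"z": 0.01,"ax": 0,"ay": 0,"az": 2},{"jaw": -1,"x": -0.025,"y": 0.055,"z": 0,"ax": 0,"ay": 0,"az": 2},{"jaw": -1,"x": -0.016,"y": 0.045,"z": 0,"ax": 0,"ay": 0,"az": 1.5},{"jaw": -1,"x": -0.01,"y": 0.022,"z": 0,"ax": 0,"ay": 0,"az": 1.5}]}}

```text
time_s: 16.2
tool_pos: [0.5038, 0.0621, 0.2537]
ee_rot: [0.407, 0.579, -0.578, -0.407]
wrist_force: [1.3, -0.3, 0.1]
opening: 0.72
```

```bash
cat >> h.py <<'E'
def bricks(n):
    M=ctrl.camera_model('wrist'); s=ctrl.get_state(); img,d=ctrl.snapshot('wrist'); save(img,n); W=world('wrist',d,M)
    a=axes(); print('tcp',np.round(s['tool_pos'],4),'jaw deg',round(np.degrees(np.arctan2(-a[1,2],-a[0,2])),1))
    for r in ctrl.masks_of('wrist','brick_0_centre')[:4]:
        m=cv2.erode(r['mask'].astype(np.uint8),np.ones((3,3)))>0
        if (m&(W[...,2]>.04)&(W[...,2]<.07)).sum()<20: continue
        z=np.nanpercentile(W[m][:,2],95)
        print(round(r['conf'],2),np.round(r['rect']),'top z',round(z,4),'top',rect(W,m,z-.004,z+.006),'all',rect(W,m,.006,.07))
E
python3 -c "
from h import *
bricks('w4')"
```

```text
tcp [0.5038 0.0621 0.2537] jaw deg 19.9
0.67 [326. 212.  55.  57.] top z 0.0532 top (array([501.6,  64.6]), array([34. , 36.3]), 26.5, 1150) all (array([501. ,  61.9]), array([53.7, 55.6]), 27.0, 2415)
```

View pics/w4.png

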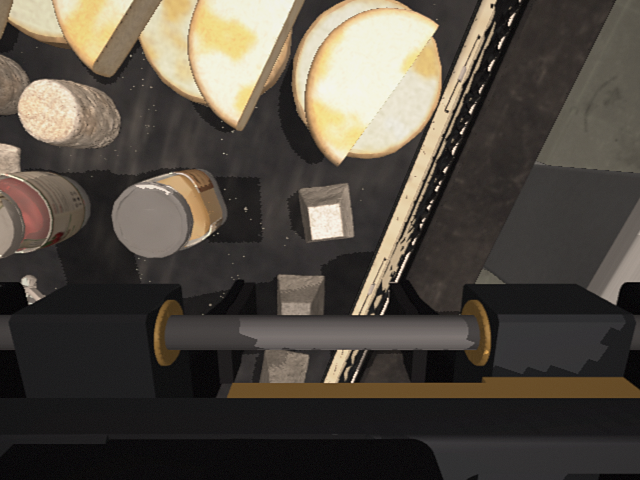

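Brick at (326,212) sits between the jaws at about 27° yaw. The next brick is at (300,295). Next I'm checking how high the front lip is.

```bash
python3 -c "
from h import *
W=np.load('top0.npy')
for v in range(288,334,3): print(v,np.round(W[v,285],3), np.round(W[v,250],3))"
```

```text
288 [ 0.484  0.122 -0.003] [0.484 0.225 0.   ]
291 [ 0.475  0.122 -0.003] [0.475 0.224 0.001]
294 [0.466 0.121 0.   ] [0.466 0.224 0.003]
297 [0.457 0.12  0.009] [ 0.458  0.225 -0.004]
300 [0.449 0.12  0.003] [0.448 0.223 0.005]
303 [ 0.441  0.121 -0.003] [ 0.44   0.224 -0.001]
306 [ 0.432  0.121 -0.001] [ 0.431  0.224 -0.004]
309 [ 0.423  0.12  -0.001] [0.422 0.223 0.001]
312 [0.414 0.119 0.004] [0.413 0.221 0.007]
315 [ 0.406  0.121 -0.008] [ 0.406  0.224 -0.011]
318 [ 0.398  0.124 -0.028] [ 0.397  0.226 -0.018]
321 [ 0.39   0.125 -0.038] [ 0.389  0.23  -0.04 ]
324 [ 0.382  0.128 -0.062] [ 0.381  0.233 -0.058]
327 [ 0.374  0.13  -0.077] [ 0.373  0.236 -0.072]
330 [ 0.366  0.135 -0.11 ] [ 0.365  0.243 -0.108]
333 [ 0.357  0.135 -0.115] [ 0.356  0.245 -0.121]
```

Emit:
{"api": "play_rows", "payload": {"deltas": [{"jaw": -0.75,"x": -0.002,"y": 0.0015,"z": -0.03,"ax": 0,"ay": 0,"az": 3.5},{"jaw": -0.75,"x": 0,"y": 0,"z": -0.03,"ax": 0,"ay": 0,"az": 3.5},{"jaw": -0.75,"x": 0,"y": 0,"z": -0.03,"ax": 0,"ay": 0,"az": 0},{"jaw": -0.75,"x": 0,"y": 0,"z": -0.03,"ax": 0,"ay": 0,"az": 0},{"jaw": -0.75,"x": 0,"y": 0,"z": -0.02,"ax": 0,"ay": 0,"az": 0},{"jaw": -0.75,"x": 0,"y": 0,"z": -0.02,"ax": 0,"ay": 0,"az": 0},{"jaw": -0.75,"x": 0,"y": 0,"z": 0,"ax": 0,"ay": 0,"az": 0},{"jaw": -0.75,"x": 0,"y": 0,"z": 0,"ax": 0,"ay": 0,"az": 0},{"jaw": -0.75,"x": 0,"y": 0,"z": 0,"ax": 0,"ay": 0,"az": 0},{"jaw": -0.75,"x": 0,"y": 0,"z": 0,"ax": 0,"ay": 0,"az": 0}]}}

```text
time_s: 17.55
tool_pos: [0.5031, 0.0617, 0.0941]
ee_rot: [0.372, 0.602, -0.601, -0.371]
wrist_force: [0.1, 0.5, 0.0]
opening: 0.874
```

Emit:
{"api": "play_rows", "payload": {"deltas": [{"jaw": -0.75,"x": -0.001,"y": 0.0015,"z": -0.025,"ax": 0,"ay": 0,"az": 0},{"jaw": -0.75,"x": 0,"y": 0,"z": -0.025,"ax": 0,"ay": 0,"az": 0},{"jaw": -0.75,"x": 0,"y": 0,"z": -0.02,"ax": 0,"ay": 0,"az": 0},{"jaw": -0.75,"x": 0,"y": 0,"z": -0.01,"ax": 0,"ay": 0,"az": 0},{"jaw": -0.75,"x": 0,"y": 0,"z": -0.006,"ax": 0,"ay": 0,"az": 0},{"jaw": -0.75,"x": 0,"y": 0,"z": 0,"ax": 0,"ay": 0,"az": 0},{"jaw": 1,"x": 0,"y": 0,"z": 0,"ax": 0,"ay": 0,"az": 0},{"jaw": 1,"x": 0,"y": 0,"z": 0,"ax": 0,"ay": 0,"az": 0},{"jaw": 1,"x": 0,"y": 0,"z": 0,"ax": 0,"ay": 0,"az": 0},{"jaw": 1,"x": 0,"y": 0,"z": 0,"ax": 0,"ay": 0,"az": 0}], "force": 25}}

```text
time_s: 18.8
tool_pos: [0.501, 0.0627, 0.0076]
ee_rot: [-0.371, -0.601, 0.602, 0.372]
wrist_force: [-1.9, -0.7, 4.2]
opening: 0.605
```

Emit:
{"api": "play_rows", "payload": {"deltas": [{"jaw": 1,"x": 0,"y": 0,"z": 0.005,"ax": 0,"ay": 0,"az": 0},{"jaw": 1,"x": 0,"y": 0,"z": 0.02,"ax": 0,"ay": 0,"az": 0},{"jaw": 1,"x": 0,"y": 0,"z": 0.04,"ax": 0,"ay": 0,"az": 0},{"jaw": 1,"x": 0,"y": -0.01,"z": 0.05,"ax": 0,"ay": 0,"az": 0},{"jaw": 1,"x": 0.006,"y": -0.03,"z": 0.035,"ax": 0,"ay": 0,"az": -3.5},{"jaw": 1,"x": 0.006,"y": -0.05,"z": 0.02,"ax": 0,"ay": 0,"az": -3.5},{"jaw": 1,"x": 0.006,"y": -0.06,"z": 0,"ax": 0,"ay": 0,"az": -3.5},{"jaw": 1,"x": 0.006,"y": -0.06,"z": 0,"ax": 0,"ay": 0,"az": -3.5},{"jaw": 1,"x": 0.006,"y": -0.06,"z": 0,"ax": 0,"ay": 0,"az": -3.5},{"jaw": 1,"x": 0.006,"y": -0.06,"z": 0,"ax": 0,"ay": 0,"az": -5}]}}

```text
time_s: 20.05
tool_pos: [0.5379, -0.2688, 0.1773]
ee_rot: [0.483, 0.517, -0.517, -0.482]
wrist_force: [0.6, 0.3, -1.4]
opening: 0.607
```

Emit:
{"api": "play_rows", "payload": {"deltas": [{"jaw": 1,"x": 0,"y": -0.055,"z": 0,"ax": 0,"ay": 0,"az": 0},{"jaw": 1,"x": 0,"y": -0.04,"z": 0,"ax": 0,"ay": 0,"az": 0},{"jaw": 1,"x": 0,"y": -0.025,"z": 0,"ax": 0,"ay": 0,"az": 0},{"jaw": 1,"x": 0,"y": -0.007,"z": 0,"ax": 0,"ay": 0,"az": 0},{"jaw": 1,"x": 0,"y": 0,"z": -0.015,"ax": 0,"ay": 0,"az": 0},{"jaw": 1,"x": 0,"y": 0,"z": -0.015,"ax": 0,"ay": 0,"az": 0},{"jaw": 1,"x": 0,"y": 0,"z": -0.01,"ax": 0,"ay": 0,"az": 0},{"jaw": 1,"x": 0,"y": 0,"z": 0,"ax": 0,"ay": 0,"az": 0},{"jaw": 1,"x": 0,"y": 0,"z": 0,"ax": 0,"ay": 0,"az": 0},{"jaw": 1,"x": 0,"y": 0,"z": 0,"ax": 0,"ay": 0,"az": 0}]}}

```text
time_s: 21.3
tool_pos: [0.5381, -0.394, 0.1381]
ee_rot: [0.482, 0.518, -0.517, -0.481]
wrist_force: [-0.1, -0.1, -1.8]
opening: 0.609
```

```bash
cat >> h.py <<'E'
def jaw():
    a=axes(); return round(np.degrees(np.arctan2(-a[1,2],-a[0,2])),1)
def look(n,c='wrist'):
    img,d=ctrl.snapshot(c); save(img,n); s=ctrl.get_state(); print(round(s['time_s'],1),np.round(s['tool_pos'],4),jaw(),np.round(s['wrist_force'],1),round(s['opening'],3))
E
python3 -c "
from h import *
look('w5')"
```

```text
21.4 [ 0.538 -0.394  0.138] 4.1 [-0.4 -0.1 -1. ] 0.607
```

View pics/w5.png

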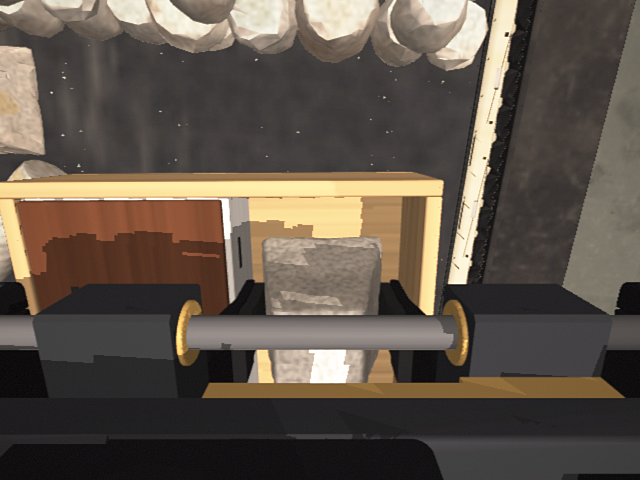

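Emit:
{"api": "play_rows", "payload": {"deltas": [{"jaw": 1,"x": -0.0015,"y": 0,"z": -0.02,"ax": 0,"ay": 0,"az": 0.4},{"jaw": 1,"x": 0,"y": 0,"z": -0.025,"ax": 0,"ay": 0,"az": 0},{"jaw": 1,"x": 0,"y": 0,"z": -0.025,"ax": 0,"ay": 0,"az": 0},{"jaw": 1,"x": 0,"y": 0,"z": -0.02,"ax": 0,"ay": 0,"az": 0},{"jaw": 1,"x": 0,"y": 0,"z": -0.015,"ax": 0,"ay": 0,"az": 0},{"jaw": 1,"x": 0,"y": 0,"z": -0.01,"ax": 0,"ay": 0,"az": 0},{"jaw": 1,"x": 0,"y": 0,"z": -0.006,"ax": 0,"ay": 0,"az": 0},{"jaw": 1,"x": 0,"y": 0,"z": -0.002,"ax": 0,"ay": 0,"az": 0},{"jaw": 1,"x": 0,"y": 0,"z": 0,"ax": 0,"ay": 0,"az": 0},{"jaw": 1,"x": 0,"y": 0,"z": 0,"ax": 0,"ay": 0,"az": 0}]}}

```text
time_s: 22.6
tool_pos: [0.5366, -0.3941, 0.015]
ee_rot: [0.48, 0.519, -0.519, -0.48]
wrist_force: [-0.5, 0.4, -2.4]
opening: 0.607
```

Emit:
{"api": "play_rows", "payload": {"deltas": [{"jaw": 1,"x": 0,"y": 0,"z": -0.001,"ax": 0,"ay": 0,"az": 0},{"jaw": 1,"x": 0,"y": 0,"z": -0.001,"ax": 0,"ay": 0,"az": 0},{"jaw": -0.5,"x": 0,"y": 0,"z": 0,"ax": 0,"ay": 0,"az": 0},{"jaw": -0.5,"x": 0,"y": 0,"z": 0,"ax": 0,"ay": 0,"az": 0},{"jaw": -0.5,"x": 0,"y": 0,"z": 0,"ax": 0,"ay": 0,"az": 0},{"jaw": -0.5,"x": 0,"y": 0,"z": 0.02,"ax": 0,"ay": 0,"az": 0},{"jaw": -0.5,"x": 0,"y": 0,"z": 0.04,"ax": 0,"ay": 0,"az": 0},{"jaw": -0.5,"x": 0,"y": 0,"z": 0.06,"ax": 0,"ay": 0,"az": 0},{"jaw": -0.5,"x": 0,"y": 0.02,"z": 0.06,"ax": 0,"ay": 0,"az": 0},{"jaw": -0.5,"x": -0.003,"y": 0.04,"z": 0.04,"ax": 0,"ay": 0,"az": 0}]}}

```text
time_s: 23.85
tool_pos: [0.5339, -0.3349, 0.2346]
ee_rot: [0.482, 0.519, -0.518, -0.479]
wrist_force: [0.5, 1.3, 1.1]
opening: 0.752
```

Emit:
{"api": "play_rows", "payload": {"deltas": [{"jaw": -0.75,"x": -0.004,"y": 0.045,"z": 0.01,"ax": 0,"ay": 0,"az": 1.3},{"jaw": -0.75,"x": -0.004,"y": 0.058,"z": 0.01,"ax": 0,"ay": 0,"az": 1.3},{"jaw": -0.75,"x": -0.004,"y": 0.06,"z": 0,"ax": 0,"ay": 0,"az": 1.3},{"jaw": -0.75,"x": -0.004,"y": 0.06,"z": 0,"ax": 0,"ay": 0,"az": 1.3},{"jaw": -0.75,"x": -0.004,"y": 0.06,"z": 0,"ax": 0,"ay": 0,"az": 1.3},{"jaw": -0.75,"x": -0.004,"y": 0.06,"z": 0,"ax": 0,"ay": 0,"az": 1.3},{"jaw": -0.75,"x": -0.004,"y": 0.055,"z": 0,"ax": 0,"ay": 0,"az": 1.3},{"jaw": -0.75,"x": -0.004,"y": 0.05,"z": 0,"ax": 0,"ay": 0,"az": 1.3},{"jaw": -0.75,"x": -0.004,"y": 0.04,"z": 0,"ax": 0,"ay": 0,"az": 1.3},{"jaw": -0.75,"x": -0.005,"y": 0.019,"z": 0,"ax": 0,"ay": 0,"az": 1.3}]}}

```text
time_s: 25.1
tool_pos: [0.4918, 0.1746, 0.2514]
ee_rot: [-0.417, -0.571, 0.571, 0.417]
wrist_force: [-0.3, 0.7, -0.4]
opening: 0.872
```

```bash
python3 -c "
from h import *
bricks('w6')
img,d=ctrl.snapshot('scene'); save(img[200:440,150:550],'s6'); S=world('scene',d)
for r in ctrl.masks_of('scene','brick_0_centre')[:6]:
  p=S[r['mask']]; p=p[~np.isnan(p[:,0])]; print(round(r['conf'],2),np.round(r['rect']),np.round(np.median(p,0),3) if len(p) else 0)
"
```

```text
tcp [0.4918 0.1746 0.2514] jaw deg 17.7
0.71 [427. 393.  36.  40.] [ 0.525 -0.402  0.047]
```

View pics/s6.png

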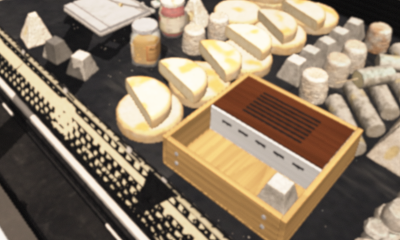

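```bash
cat >> h.py <<'E'
def near(n,cx,cy,r=.06):
    M=ctrl.camera_model('wrist'); img,d=ctrl.snapshot('wrist'); save(img,n); W=world('wrist',d,M)
    a=(abs(W[...,0]-cx)<r)&(abs(W[...,1]-cy)<r)
    print('tcp',np.round(ctrl.get_state()['tool_pos'],4),jaw(),'top',rect(W,a,.046,.06),'all',rect(W,a,.012,.06))
    ok=a&(W[...,2]>.046)&(W[...,2]<.06); v,u=np.nonzero(ok); print(u.mean(),v.mean(),np.ptp(u),np.ptp(v))
E
python3 -c "
from h import *
near('w7',.492,.173,.05)"
```

```text
tcp [0.4922 0.172  0.2516] 17.4 top (array([496.2, 175.2]), array([33.6, 37.8]), 18.1, 1235) all (array([493.8, 173.3]), array([51.2, 56.1]), 16.8, 2361)
318.7668016194332 219.81133603238865 33 37
```

View pics/w7.png

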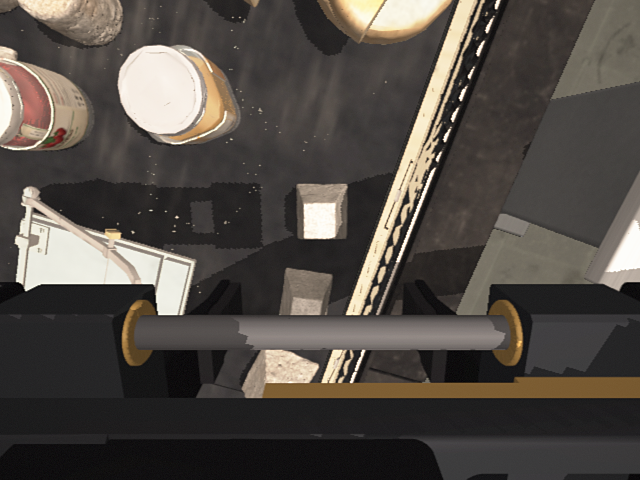

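Brick at (321,212), aligned with the jaws. Descending.

Emit:
{"api": "play_rows", "payload": {"deltas": [{"jaw": -0.75,"x": 0.0025,"y": 0.002,"z": -0.03,"ax": 0,"ay": 0,"az": 0.5},{"jaw": -0.75,"x": 0,"y": 0,"z": -0.04,"ax": 0,"ay": 0,"az": 0},{"jaw": -0.75,"x": 0,"y": 0,"z": -0.04,"ax": 0,"ay": 0,"az": 0},{"jaw": -0.75,"x": 0,"y": 0,"z": -0.04,"ax": 0,"ay": 0,"az": 0},{"jaw": -0.75,"x": 0,"y": 0,"z": -0.03,"ax": 0,"ay": 0,"az": 0},{"jaw": -0.75,"x": 0,"y": 0,"z": -0.025,"ax": 0,"ay": 0,"az": 0},{"jaw": -0.75,"x": 0,"y": 0,"z": -0.02,"ax": 0,"ay": 0,"az": 0},{"jaw": -0.75,"x": 0,"y": 0,"z": -0.012,"ax": 0,"ay": 0,"az": 0},{"jaw": -0.75,"x": 0,"y": 0,"z": -0.006,"ax": 0,"ay": 0,"az": 0},{"jaw": -0.75,"x": 0,"y": 0,"z": 0,"ax": 0,"ay": 0,"az": 0}]}}

```text
time_s: 26.6
tool_pos: [0.4949, 0.1746, 0.0087]
ee_rot: [0.416, 0.572, -0.572, -0.416]
wrist_force: [-0.4, -0.3, -0.3]
opening: 0.874
```

Emit:
{"api": "play_rows", "payload": {"deltas": [{"jaw": 1,"x": 0,"y": 0,"z": 0,"ax": 0,"ay": 0,"az": 0},{"jaw": 1,"x": 0,"y": 0,"z": 0,"ax": 0,"ay": 0,"az": 0},{"jaw": 1,"x": 0,"y": 0,"z": 0,"ax": 0,"ay": 0,"az": 0},{"jaw": 1,"x": 0,"y": 0,"z": 0,"ax": 0,"ay": 0,"az": 0},{"jaw": 1,"x": 0,"y": 0,"z": 0,"ax": 0,"ay": 0,"az": 0},{"jaw": 1,"x": 0,"y": 0,"z": 0.005,"ax": 0,"ay": 0,"az": 0},{"jaw": 1,"x": 0,"y": 0,"z": 0.02,"ax": 0,"ay": 0,"az": 0},{"jaw": 1,"x": 0,"y": 0,"z": 0.04,"ax": 0,"ay": 0,"az": 0},{"jaw": 1,"x": 0,"y": 0,"z": 0.06,"ax": 0,"ay": 0,"az": 0},{"jaw": 1,"x": 0,"y": 0,"z": 0.045,"ax": 0,"ay": 0,"az": 0}]}}

```text
time_s: 27.85
tool_pos: [0.4956, 0.1753, 0.1812]
ee_rot: [0.416, 0.573, -0.571, -0.415]
wrist_force: [0.8, 0.4, -2.0]
opening: 0.595
```

Emit:
{"api": "play_rows", "payload": {"deltas": [{"jaw": 1,"x": 0.0035,"y": -0.025,"z": 0,"ax": 0,"ay": 0,"az": -1.35},{"jaw": 1,"x": 0.0035,"y": -0.05,"z": 0,"ax": 0,"ay": 0,"az": -1.35},{"jaw": 1,"x": 0.0035,"y": -0.06,"z": 0,"ax": 0,"ay": 0,"az": -1.35},{"jaw": 1,"x": 0.0035,"y": -0.06,"z": 0,"ax": 0,"ay": 0,"az": -1.35},{"jaw": 1,"x": 0.0035,"y": -0.06,"z": 0,"ax": 0,"ay": 0,"az": -1.35},{"jaw": 1,"x": 0.0035,"y": -0.06,"z": 0,"ax": 0,"ay": 0,"az": -1.35},{"jaw": 1,"x": 0.0035,"y": -0.06,"z": 0,"ax": 0,"ay": 0,"az": -1.35},{"jaw": 1,"x": 0.0035,"y": -0.055,"z": 0,"ax": 0,"ay": 0,"az": -1.35},{"jaw": 1,"x": 0.0035,"y": -0.04,"z": 0,"ax": 0,"ay": 0,"az": -1.35},{"jaw": 1,"x": 0.0035,"y": -0.019,"z": 0,"ax": 0,"ay": 0,"az": -1.35}]}}

```text
time_s: 29.1
tool_pos: [0.5296, -0.3163, 0.178]
ee_rot: [0.481, 0.518, -0.518, -0.481]
wrist_force: [0.4, 0.4, -1.9]
opening: 0.594
```

Emit:
{"api": "play_rows", "payload": {"deltas": [{"jaw": 1,"x": 0,"y": 0,"z": -0.02,"ax": 0,"ay": 0,"az": 0.3},{"jaw": 1,"x": 0,"y": 0,"z": -0.03,"ax": 0,"ay": 0,"az": 0},{"jaw": 1,"x": 0,"y": 0,"z": -0.03,"ax": 0,"ay": 0,"az": 0},{"jaw": 1,"x": 0,"y": 0,"z": -0.03,"ax": 0,"ay": 0,"az": 0},{"jaw": 1,"x": 0,"y": 0,"z": -0.02,"ax": 0,"ay": 0,"az": 0},{"jaw": 1,"x": 0,"y": 0,"z": -0.015,"ax": 0,"ay": 0,"az": 0},{"jaw": 1,"x": 0,"y": 0,"z": -0.01,"ax": 0,"ay": 0,"az": 0},{"jaw": 1,"x": 0,"y": 0,"z": -0.006,"ax": 0,"ay": 0,"az": 0},{"jaw": 1,"x": 0,"y": 0,"z": -0.003,"ax": 0,"ay": 0,"az": 0},{"jaw": 1,"x": 0,"y": 0,"z": 0,"ax": 0,"ay": 0,"az": 0}]}}

```text
time_s: 30.35
tool_pos: [0.5301, -0.3143, 0.0152]
ee_rot: [0.479, 0.521, -0.52, -0.478]
wrist_force: [-0.1, 0.1, -1.3]
opening: 0.598
```

Emit:
{"api": "play_rows", "payload": {"deltas": [{"jaw": 1,"x": 0,"y": 0,"z": -0.0015,"ax": 0,"ay": 0,"az": 0},{"jaw": 1,"x": 0,"y": 0,"z": 0,"ax": 0,"ay": 0,"az": 0},{"jaw": -0.5,"x": 0,"y": 0,"z": 0,"ax": 0,"ay": 0,"az": 0},{"jaw": -0.5,"x": 0,"y": 0,"z": 0,"ax": 0,"ay": 0,"az": 0},{"jaw": -0.5,"x": 0,"y": 0,"z": 0,"ax": 0,"ay": 0,"az": 0},{"jaw": -0.5,"x": 0,"y": 0,"z": 0.02,"ax": 0,"ay": 0,"az": 0},{"jaw": -0.5,"x": 0,"y": 0,"z": 0.04,"ax": 0,"ay": 0,"az": 0},{"jaw": -0.5,"x": 0,"y": 0,"z": 0.06,"ax": 0,"ay": 0,"az": 0},{"jaw": -0.5,"x": -0.001,"y": 0.02,"z": 0.06,"ax": 0,"ay": 0,"az": 0},{"jaw": -0.5,"x": -0.003,"y": 0.04,"z": 0.04,"ax": 0,"ay": 0,"az": 0}]}}

```text
time_s: 31.6
tool_pos: [0.5265, -0.2549, 0.2354]
ee_rot: [0.481, 0.52, -0.519, -0.478]
wrist_force: [0.0, -0.2, -0.7]
opening: 0.752
```

Emit:
{"api": "play_rows", "payload": {"deltas": [{"jaw": -0.75,"x": -0.0045,"y": 0.045,"z": 0.01,"ax": 0,"ay": 0,"az": 0.6},{"jaw": -0.75,"x": -0.0045,"y": 0.06,"z": 0.01,"ax": 0,"ay": 0,"az": 0.6},{"jaw": -0.75,"x": -0.0045,"y": 0.06,"z": 0,"ax": 0,"ay": 0,"az": 0.6},{"jaw": -0.75,"x": -0.0045,"y": 0.06,"z": 0,"ax": 0,"ay": 0,"az": 0.6},{"jaw": -0.75,"x": -0.0045,"y": 0.06,"z": 0,"ax": 0,"ay": 0,"az": 0.6},{"jaw": -0.75,"x": -0.0045,"y": 0.06,"z": 0,"ax": 0,"ay": 0,"az": 0.6},{"jaw": -0.75,"x": -0.0045,"y": 0.06,"z": 0,"ax": 0,"ay": 0,"az": 0.6},{"jaw": -0.75,"x": -0.005,"y": 0.055,"z": 0,"ax": 0,"ay": 0,"az": 0.6},{"jaw": -0.75,"x": -0.005,"y": 0.045,"z": 0,"ax": 0,"ay": 0,"az": 0.6},{"jaw": -0.75,"x": -0.005,"y": 0.022,"z": 0,"ax": 0,"ay": 0,"az": 0.6}]}}

```text
time_s: 32.85
tool_pos: [0.4787, 0.2746, 0.252]
ee_rot: [-0.45, -0.545, 0.545, 0.45]
wrist_force: [0.5, -0.7, 0.1]
opening: 0.878
```

```bash
python3 -c "
from h import *
near('w8',.48,.272,.05)
img,d=ctrl.snapshot('scene'); save(img[200:440,150:550],'s8')"
```

```text
tcp [0.4786 0.2759 0.2519] 11.0 top (array([480. , 276.4]), array([34.4, 38.4]), 8.8, 1274) all (array([481.4, 275.2]), array([51.3, 54.7]), 8.2, 2339)
321.5769230769231 219.28806907378336 35 38
```

View pics/w8.png

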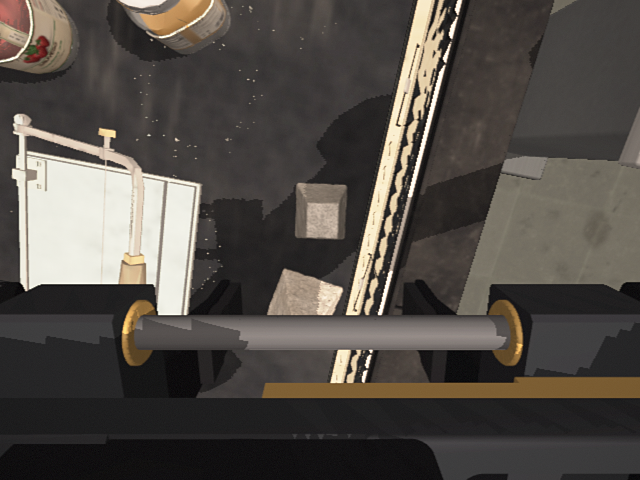

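View pics/s8.png

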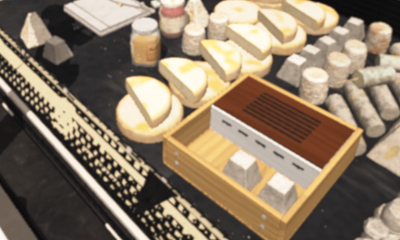

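Third brick at (321,212) in the wrist view; the other two stand in the bay. The bow at (135,250) stays clear at about x = 0.60. Descending.

Emit:
{"api": "play_rows", "payload": {"deltas": [{"jaw": -0.75,"x": 0.001,"y": 0,"z": -0.03,"ax": 0,"ay": 0,"az": -2.2},{"jaw": -0.75,"x": 0,"y": 0,"z": -0.04,"ax": 0,"ay": 0,"az": 0},{"jaw": -0.75,"x": 0,"y": 0,"z": -0.04,"ax": 0,"ay": 0,"az": 0},{"jaw": -0.75,"x": 0,"y": 0,"z": -0.04,"ax": 0,"ay": 0,"az": 0},{"jaw": -0.75,"x": 0,"y": 0,"z": -0.03,"ax": 0,"ay": 0,"az": 0},{"jaw": -0.75,"x": 0,"y": 0,"z": -0.025,"ax": 0,"ay": 0,"az": 0},{"jaw": -0.75,"x": 0,"y": 0,"z": -0.02,"ax": 0,"ay": 0,"az": 0},{"jaw": -0.75,"x": 0,"y": 0,"z": -0.012,"ax": 0,"ay": 0,"az": 0},{"jaw": -0.75,"x": 0,"y": 0,"z": -0.006,"ax": 0,"ay": 0,"az": 0},{"jaw": -0.75,"x": 0,"y": 0,"z": 0,"ax": 0,"ay": 0,"az": 0}]}}

```text
time_s: 34.2
tool_pos: [0.4804, 0.2724, 0.0096]
ee_rot: [0.461, 0.536, -0.536, -0.461]
wrist_force: [-1.1, 0.4, -1.0]
opening: 0.872
```

Emit:
{"api": "play_rows", "payload": {"deltas": [{"jaw": 1,"x": 0,"y": 0,"z": 0,"ax": 0,"ay": 0,"az": 0},{"jaw": 1,"x": 0,"y": 0,"z": 0,"ax": 0,"ay": 0,"az": 0},{"jaw": 1,"x": 0,"y": 0,"z": 0,"ax": 0,"ay": 0,"az": 0},{"jaw": 1,"x": 0,"y": 0,"z": 0,"ax": 0,"ay": 0,"az": 0},{"jaw": 1,"x": 0,"y": 0,"z": 0,"ax": 0,"ay": 0,"az": 0},{"jaw": 1,"x": 0,"y": 0,"z": 0.005,"ax": 0,"ay": 0,"az": 0},{"jaw": 1,"x": 0,"y": 0,"z": 0.02,"ax": 0,"ay": 0,"az": 0},{"jaw": 1,"x": 0,"y": 0,"z": 0.04,"ax": 0,"ay": 0,"az": 0},{"jaw": 1,"x": 0,"y": 0,"z": 0.06,"ax": 0,"ay": 0,"az": 0},{"jaw": 1,"x": 0,"y": 0,"z": 0.045,"ax": 0,"ay": 0,"az": 0}]}}

```text
time_s: 35.45
tool_pos: [0.4803, 0.2726, 0.1818]
ee_rot: [0.461, 0.537, -0.535, -0.461]
wrist_force: [-0.3, 0.6, -2.3]
opening: 0.59
```

Emit:
{"api": "play_rows", "payload": {"deltas": [{"jaw": 1,"x": 0.0044,"y": -0.03,"z": 0,"ax": 0,"ay": 0,"az": -0.4},{"jaw": 1,"x": 0.0044,"y": -0.055,"z": 0,"ax": 0,"ay": 0,"az": -0.4},{"jaw": 1,"x": 0.0044,"y": -0.06,"z": 0,"ax": 0,"ay": 0,"az": -0.4},{"jaw": 1,"x": 0.0044,"y": -0.06,"z": 0,"ax": 0,"ay": 0,"az": -0.4},{"jaw": 1,"x": 0.0044,"y": -0.06,"z": 0,"ax": 0,"ay": 0,"az": -0.4},{"jaw": 1,"x": 0.0044,"y": -0.06,"z": 0,"ax": 0,"ay": 0,"az": -0.4},{"jaw": 1,"x": 0.0044,"y": -0.06,"z": 0,"ax": 0,"ay": 0,"az": -0.4},{"jaw": 1,"x": 0.0044,"y": -0.057,"z": 0,"ax": 0,"ay": 0,"az": -0.4},{"jaw": 1,"x": 0.0044,"y": -0.045,"z": 0,"ax": 0,"ay": 0,"az": -0.4},{"jaw": 1,"x": 0.0044,"y": -0.022,"z": 0,"ax": 0,"ay": 0,"az": -0.4}]}}

```text
time_s: 36.7
tool_pos: [0.5234, -0.2386, 0.1788]
ee_rot: [-0.48, -0.519, 0.519, 0.481]
wrist_force: [1.3, 0.4, -1.3]
opening: 0.589
```

Emit:
{"api": "play_rows", "payload": {"deltas": [{"jaw": 1,"x": 0,"y": 0,"z": -0.02,"ax": 0,"ay": 0,"az": 0},{"jaw": 1,"x": 0,"y": 0,"z": -0.03,"ax": 0,"ay": 0,"az": 0},{"jaw": 1,"x": 0,"y": 0,"z": -0.03,"ax": 0,"ay": 0,"az": 0},{"jaw": 1,"x": 0,"y": 0,"z": 0,"ax": 0,"ay": 0,"az": 0},{"jaw": 1,"x": 0,"y": 0,"z": 0,"ax": 0,"ay": 0,"az": 0},{"jaw": 1,"x": 0,"y": 0,"z": 0,"ax": 0,"ay": 0,"az": 0},{"jaw": 1,"x": 0,"y": 0,"z": 0,"ax": 0,"ay": 0,"az": 0},{"jaw": 1,"x": 0,"y": 0,"z": 0,"ax": 0,"ay": 0,"az": 0},{"jaw": 1,"x": 0,"y": 0,"z": 0,"ax": 0,"ay": 0,"az": 0},{"jaw": 1,"x": 0,"y": 0,"z": 0,"ax": 0,"ay": 0,"az": 0}]}}

```text
time_s: 37.95
tool_pos: [0.5242, -0.2364, 0.0994]
ee_rot: [0.48, 0.52, -0.52, -0.48]
wrist_force: [-1.1, 0.7, -1.6]
opening: 0.588
```

On target, so lowering 0.085 m.

Emit:
{"api": "play_rows", "payload": {"deltas": [{"jaw": 1,"x": 0,"y": 0,"z": -0.02,"ax": 0,"ay": 0,"az": 0},{"jaw": 1,"x": 0,"y": 0,"z": -0.025,"ax": 0,"ay": 0,"az": 0},{"jaw": 1,"x": 0,"y": 0,"z": -0.02,"ax": 0,"ay": 0,"az": 0},{"jaw": 1,"x": 0,"y": 0,"z": -0.01,"ax": 0,"ay": 0,"az": 0},{"jaw": 1,"x": 0,"y": 0,"z": -0.006,"ax": 0,"ay": 0,"az": 0},{"jaw": 1,"x": 0,"y": 0,"z": -0.003,"ax": 0,"ay": 0,"az": 0},{"jaw": 1,"x": 0,"y": 0,"z": 0,"ax": 0,"ay": 0,"az": 0},{"jaw": 1,"x": 0,"y": 0,"z": -0.001,"ax": 0,"ay": 0,"az": 0},{"jaw": 1,"x": 0,"y": 0,"z": 0,"ax": 0,"ay": 0,"az": 0},{"jaw": 1,"x": 0,"y": 0,"z": 0,"ax": 0,"ay": 0,"az": 0}]}}

```text
time_s: 39.2
tool_pos: [0.5248, -0.2365, 0.0157]
ee_rot: [0.48, 0.52, -0.519, -0.479]
wrist_force: [-1.4, 1.1, 5.6]
opening: 0.589
```

Emit:
{"api": "play_rows", "payload": {"deltas": [{"jaw": -0.5,"x": 0,"y": 0,"z": 0,"ax": 0,"ay": 0,"az": 0},{"jaw": -0.5,"x": 0,"y": 0,"z": 0,"ax": 0,"ay": 0,"az": 0},{"jaw": -0.5,"x": 0,"y": 0,"z": 0,"ax": 0,"ay": 0,"az": 0},{"jaw": -0.5,"x": 0,"y": 0,"z": 0,"ax": 0,"ay": 0,"az": 0},{"jaw": -0.5,"x": 0,"y": 0,"z": 0.02,"ax": 0,"ay": 0,"az": 0},{"jaw": -0.5,"x": 0,"y": 0,"z": 0.04,"ax": 0,"ay": 0,"az": 0},{"jaw": -0.5,"x": 0,"y": 0,"z": 0.05,"ax": 0,"ay": 0,"az": 0},{"jaw": 1,"x": 0.04,"y": -0.02,"z": 0.01,"ax": 0,"ay": 0,"az": 0},{"jaw": 1,"x": 0.05,"y": -0.02,"z": 0,"ax": 0,"ay": 0,"az": 0},{"jaw": 1,"x": 0.035,"y": -0.02,"z": 0,"ax": 0,"ay": 0,"az": 0}]}}

```text
time_s: 40.45
tool_pos: [0.6509, -0.2968, 0.1345]
ee_rot: [0.48, 0.52, -0.519, -0.479]
wrist_force: [0.3, -0.0, -0.1]
opening: 0.495
```

```bash
python3 -c "
from h import *
s=ctrl.get_state(); print(s['tool_pos'],s['time_s'])
img,d=ctrl.snapshot('scene'); save(cv2.resize(img[220:460,250:550],None,fx=2,fy=2),'s9'); W=world('scene',d)
c=np.array([.5955,-.3093,0]); t=np.radians(4.5); R=np.array([[np.cos(t),-np.sin(t),0],[np.sin(t),np.cos(t),0],[0,0,1]])
K=(W-c)@R
for lo,hi in [(-120,-45),(-38,38),(42,120)]:
  m=(K[...,0]>-.118)&(K[...,0]<-.012)&(K[...,1]>lo/1e3)&(K[...,1]<hi/1e3)
  print(rect(K,m,.052,.066))
m=(K[...,0]>-.03)&(K[...,0]<.02)&(abs(K[...,1])<.1)&(K[...,2]>.072)&(K[...,2]<.082); print('cover edge',np.percentile(K[m][:,0],1))
"
```

```text
[ 0.65094489 -0.29682897  0.13450427] 40.45
(array([-55.3, -63.6]), array([36.5, 37.8]), 1.9, 406)
(array([-62.9,   1.8]), array([35.2, 40.5]), 4.7, 351)
(array([-67.2,  89.5]), array([72. , 60.3]), 0.4, 321)
cover edge -0.004075828986911751
```

View pics/s9.png

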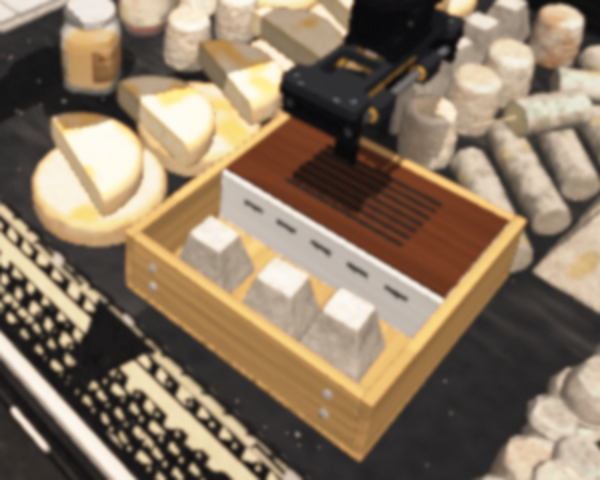

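All three bricks stand inside the bay, below the rim. Now pressing on the cover.

Emit:
{"api": "play_rows", "payload": {"deltas": [{"jaw": 1,"x": 0.007,"y": -0.0075,"z": -0.01,"ax": 0,"ay": 0,"az": 0},{"jaw": 1,"x": 0,"y": 0,"z": -0.02,"ax": 0,"ay": 0,"az": 0},{"jaw": 1,"x": 0,"y": 0,"z": -0.015,"ax": 0,"ay": 0,"az": 0},{"jaw": 1,"x": 0,"y": 0,"z": -0.005,"ax": 0,"ay": 0,"az": 0},{"jaw": 1,"x": 0,"y": 0,"z": 0,"ax": 0,"ay": 0,"az": 0},{"jaw": 1,"x": 0,"y": 0,"z": 0,"ax": 0,"ay": 0,"az": 0},{"jaw": 1,"x": 0,"y": 0,"z": 0,"ax": 0,"ay": 0,"az": 0},{"jaw": 1,"x": 0,"y": 0,"z": 0,"ax": 0,"ay": 0,"az": 0},{"jaw": 1,"x": 0,"y": 0,"z": 0,"ax": 0,"ay": 0,"az": 0},{"jaw": 1,"x": 0,"y": 0,"z": 0,"ax": 0,"ay": 0,"az": 0}]}}

```text
time_s: 41.75
tool_pos: [0.6562, -0.3039, 0.0844]
ee_rot: [0.48, 0.52, -0.52, -0.48]
wrist_force: [-0.0, 0.4, 0.3]
opening: 0.008
```

Emit:
{"api": "play_rows", "payload": {"deltas": [{"jaw": 1,"x": 0,"y": 0,"z": -0.005,"ax": 0,"ay": 0,"az": 0},{"jaw": 1,"x": 0,"y": 0,"z": -0.002,"ax": 0,"ay": 0,"az": 0},{"jaw": 1,"x": 0,"y": 0,"z": -0.002,"ax": 0,"ay": 0,"az": 0},{"jaw": 1,"x": 0,"y": 0,"z": -0.001,"ax": 0,"ay": 0,"az": 0},{"jaw": 1,"x": 0,"y": 0,"z": 0,"ax": 0,"ay": 0,"az": 0},{"jaw": 1,"x": 0,"y": 0,"z": 0,"ax": 0,"ay": 0,"az": 0},{"jaw": 1,"x": 0,"y": 0,"z": 0,"ax": 0,"ay": 0,"az": 0},{"jaw": 1,"x": 0,"y": 0,"z": 0,"ax": 0,"ay": 0,"az": 0},{"jaw": 1,"x": 0,"y": 0,"z": 0,"ax": 0,"ay": 0,"az": 0},{"jaw": 1,"x": 0,"y": 0,"z": 0,"ax": 0,"ay": 0,"az": 0}]}}

```text
time_s: 43.0
tool_pos: [0.6559, -0.3038, 0.0765]
ee_rot: [-0.48, -0.519, 0.52, 0.479]
wrist_force: [-3.4, 2.1, 8.0]
opening: 0.007
```

Emit:
{"api": "play_rows", "payload": {"deltas": [{"jaw": 1,"x": -0.014,"y": -0.0011,"z": -0.0005,"ax": 0,"ay": 0,"az": 0},{"jaw": 1,"x": -0.014,"y": -0.0011,"z": 0,"ax": 0,"ay": 0,"az": 0},{"jaw": 1,"x": -0.014,"y": -0.0011,"z": 0,"ax": 0,"ay": 0,"az": 0},{"jaw": 1,"x": -0.014,"y": -0.0011,"z": 0,"ax": 0,"ay": 0,"az": 0},{"jaw": 1,"x": -0.014,"y": -0.0011,"z": 0,"ax": 0,"ay": 0,"az": 0},{"jaw": 1,"x": -0.014,"y": -0.0011,"z": 0,"ax": 0,"ay": 0,"az": 0},{"jaw": 1,"x": -0.014,"y": -0.0011,"z": 0,"ax": 0,"ay": 0,"az": 0},{"jaw": 1,"x": -0.014,"y": -0.0011,"z": 0,"ax": 0,"ay": 0,"az": 0},{"jaw": 1,"x": -0.014,"y": -0.0011,"z": 0,"ax": 0,"ay": 0,"az": 0},{"jaw": 1,"x": -0.004,"y": 0,"z": 0,"ax": 0,"ay": 0,"az": 0}]}}

```text
time_s: 44.25
tool_pos: [0.5289, -0.3143, 0.0765]
ee_rot: [0.482, 0.521, -0.519, -0.477]
wrist_force: [3.4, 0.6, 4.8]
opening: 0.004
```

```bash
cat >> h.py <<'E'
def cover(c='scene'):
    img,d=ctrl.snapshot(c); W=world(c,d); s=ctrl.get_state(); print(np.round(s['wrist_force'],1),np.round(s['tool_pos'],4))
    for r in ctrl.masks_of(c,'cover_middle')[:2]: print(round(r['conf'],2),np.round(r['rect']),rect(W,r['mask'],.07,.085))
    return img,W
E
python3 -c "
from h import *
cover()"
```

```text
[1.9 0.7 6.5] [ 0.5286 -0.3144  0.0764]
0.69 [395. 361. 148. 108.] (array([ 535.5, -313.4]), array([138.1, 246.3]), 5.1, 5321)
```

Emit:
{"api": "play_rows", "payload": {"deltas": [{"jaw": 1,"x": 0,"y": 0,"z": -0.001,"ax": 0,"ay": 0,"az": 0},{"jaw": 1,"x": -0.004,"y": 0,"z": 0,"ax": 0,"ay": 0,"az": 0},{"jaw": 1,"x": -0.004,"y": 0,"z": 0,"ax": 0,"ay": 0,"az": 0},{"jaw": 1,"x": 0,"y": 0,"z": 0,"ax": 0,"ay": 0,"az": 0},{"jaw": 1,"x": 0,"y": 0,"z": 0,"ax": 0,"ay": 0,"az": 0},{"jaw": 1,"x": 0,"y": 0,"z": 0,"ax": 0,"ay": 0,"az": 0},{"jaw": 1,"x": 0,"y": 0,"z": 0,"ax": 0,"ay": 0,"az": 0},{"jaw": 1,"x": 0,"y": 0,"z": 0,"ax": 0,"ay": 0,"az": 0},{"jaw": 1,"x": 0,"y": 0,"z": 0,"ax": 0,"ay": 0,"az": 0},{"jaw": 1,"x": 0,"y": 0,"z": 0,"ax": 0,"ay": 0,"az": 0}]}}

```text
time_s: 45.6
tool_pos: [0.5232, -0.3153, 0.0764]
ee_rot: [0.483, 0.521, -0.519, -0.475]
wrist_force: [5.3, 0.8, 9.4]
opening: 0.006
```

Emit:
{"api": "play_rows", "payload": {"deltas": [{"jaw": 1,"x": 0.001,"y": 0,"z": 0.01,"ax": 0,"ay": 0,"az": 0},{"jaw": 1,"x": 0,"y": 0,"z": 0.04,"ax": 0,"ay": 0,"az": 0},{"jaw": -1,"x": 0.01,"y": 0.04,"z": 0.06,"ax": 0,"ay": 0,"az": 0},{"jaw": -1,"x": 0.018,"y": 0.058,"z": 0.04,"ax": 0,"ay": 0,"az": 0},{"jaw": -1,"x": 0.018,"y": 0.06,"z": 0.02,"ax": 0,"ay": 0,"az": 0},{"jaw": -1,"x": 0.018,"y": 0.06,"z": 0,"ax": 0,"ay": 0,"az": 0},{"jaw": -1,"x": 0.018,"y": 0.06,"z": 0,"ax": 0,"ay": 0,"az": 0},{"jaw": -1,"x": 0.018,"y": 0.06,"z": 0,"ax": 0,"ay": 0,"az": 0},{"jaw": -1,"x": 0.014,"y": 0.05,"z": 0,"ax": 0,"ay": 0,"az": 0},{"jaw": -1,"x": 0.008,"y": 0.029,"z": 0,"ax": 0,"ay": 0,"az": 0}]}}

```text
time_s: 46.85
tool_pos: [0.6358, 0.0883, 0.2269]
ee_rot: [-0.479, -0.519, 0.521, 0.48]
wrist_force: [-1.0, -0.4, 1.5]
opening: 0.833
```

```bash
python3 -c "
from h import *
img,W=cover(); save(img,'s10'); cover('top')
M=ctrl.camera_model('wrist'); img,d=ctrl.snapshot('wrist'); V=world('wrist',d,M); s=ctrl.get_state(); print(s['tool_pos'],jaw(),s['opening'])
m=(abs(V[...,0]-.645)<.05)&(abs(V[...,1]-.103)<.05); print('lid',rect(V,m,.104,.118))
"
```

```text
[2.1 0.1 1.1] [0.6367 0.0908 0.2265]
0.83 [396. 361. 150. 108.] (array([ 535.6, -313.4]), array([135.9, 244.5]), 4.3, 7405)
0.32 [186. 230.  34.  37.] (array([481.1, 385.7]), array([30.1, 25. ]), 85.0, 83)
[-0.1 -0.4  0.6] [0.6356 0.0871 0.2267]
0.77 [440. 269.  95.  53.] (array([ 531.9, -313.5]), array([125. , 240.6]), 4.5, 3750)
[0.635568   0.08532106 0.22730977] 4.5 0.9804438634951179
lid (array([645.7, 103.5]), array([64.3, 64. ]), 67.0, 5050)
```

View pics/s10.png

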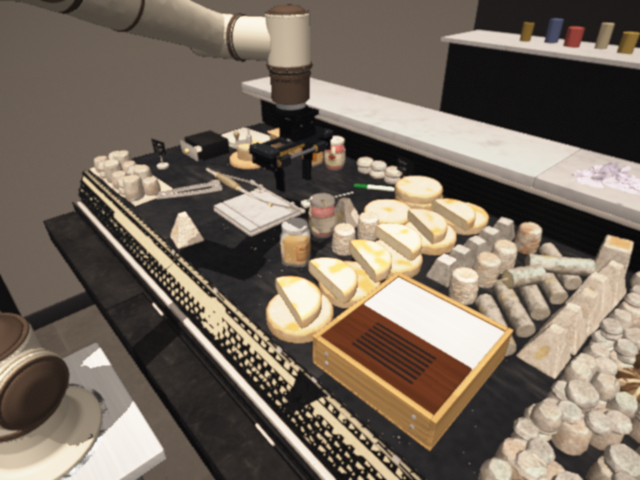

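Emit:
{"api": "play_rows", "payload": {"deltas": [{"jaw": -1,"x": 0.01,"y": 0.0165,"z": 0,"ax": 0,"ay": 0,"az": 0},{"jaw": -1,"x": 0,"y": 0,"z": -0.03,"ax": 0,"ay": 0,"az": 0},{"jaw": -1,"x": 0,"y": 0,"z": -0.03,"ax": 0,"ay": 0,"az": 0},{"jaw": -1,"x": 0,"y": 0,"z": -0.03,"ax": 0,"ay": 0,"az": 0},{"jaw": -1,"x": 0,"y": 0,"z": 0,"ax": 0,"ay": 0,"az": 0},{"jaw": -1,"x": 0,"y": 0,"z": 0,"ax": 0,"ay": 0,"az": 0},{"jaw": -1,"x": 0,"y": 0,"z": 0,"ax": 0,"ay": 0,"az": 0},{"jaw": -1,"x": 0,"y": 0,"z": 0,"ax": 0,"ay": 0,"az": 0},{"jaw": -1,"x": 0,"y": 0,"z": 0,"ax": 0,"ay": 0,"az": 0},{"jaw": -1,"x": 0,"y": 0,"z": 0,"ax": 0,"ay": 0,"az": 0}], "force": 30}}

```text
time_s: 48.35
tool_pos: [0.6463, 0.1026, 0.1381]
ee_rot: [0.48, 0.52, -0.519, -0.48]
wrist_force: [0.3, 0.8, -0.7]
opening: 1.0
```

Emit:
{"api": "play_rows", "payload": {"deltas": [{"jaw": -1,"x": 0,"y": 0,"z": -0.025,"ax": 0,"ay": 0,"az": 0},{"jaw": -1,"x": 0,"y": 0,"z": -0.025,"ax": 0,"ay": 0,"az": 0},{"jaw": -1,"x": 0,"y": 0,"z": -0.022,"ax": 0,"ay": 0,"az": 0},{"jaw": -1,"x": 0,"y": 0,"z": 0,"ax": 0,"ay": 0,"az": 0},{"jaw": 1,"x": 0,"y": 0,"z": 0,"ax": 0,"ay": 0,"az": 0},{"jaw": 1,"x": 0,"y": 0,"z": 0,"ax": 0,"ay": 0,"az": 0},{"jaw": 1,"x": 0,"y": 0,"z": 0,"ax": 0,"ay": 0,"az": 0},{"jaw": 1,"x": 0,"y": 0,"z": 0,"ax": 0,"ay": 0,"az": 0},{"jaw": 1,"x": 0,"y": 0,"z": 0,"ax": 0,"ay": 0,"az": 0},{"jaw": 1,"x": 0,"y": 0,"z": 0,"ax": 0,"ay": 0,"az": 0}]}}

```text
time_s: 49.6
tool_pos: [0.6451, 0.1024, 0.0667]
ee_rot: [-0.479, -0.519, 0.52, 0.48]
wrist_force: [-4.3, 1.2, 3.7]
opening: 0.911
```

Emit:
{"api": "play_rows", "payload": {"deltas": [{"jaw": 1,"x": 0,"y": 0,"z": 0.005,"ax": 0,"ay": 0,"az": 0},{"jaw": 1,"x": 0,"y": 0,"z": 0.01,"ax": 0,"ay": 0,"az": 0},{"jaw": 1,"x": 0,"y": 0,"z": 0.02,"ax": 0,"ay": 0,"az": 0},{"jaw": 1,"x": 0,"y": 0,"z": 0.03,"ax": 0,"ay": 0,"az": 0},{"jaw": 1,"x": 0,"y": 0,"z": 0.03,"ax": 0,"ay": 0,"az": 0},{"jaw": 1,"x": 0,"y": 0,"z": 0.025,"ax": 0,"ay": 0,"az": 0},{"jaw": 1,"x": 0,"y": 0,"z": 0.01,"ax": 0,"ay": 0,"az": 0},{"jaw": 1,"x": 0,"y": 0,"z": 0.005,"ax": 0,"ay": 0,"az": 0},{"jaw": 1,"x": 0,"y": 0,"z": 0,"ax": 0,"ay": 0,"az": 0},{"jaw": 1,"x": 0,"y": 0,"z": 0,"ax": 0,"ay": 0,"az": 0}]}}

```text
time_s: 50.85
tool_pos: [0.6457, 0.1024, 0.1994]
ee_rot: [-0.479, -0.519, 0.52, 0.48]
wrist_force: [0.0, -0.2, -6.4]
opening: 0.911
```

Emit:
{"api": "play_rows", "payload": {"deltas": [{"jaw": 1,"x": 0.0012,"y": -0.012,"z": 0,"ax": 0,"ay": 0,"az": 0},{"jaw": 1,"x": 0.0012,"y": -0.03,"z": 0,"ax": 0,"ay": 0,"az": 0},{"jaw": 1,"x": 0.0012,"y": -0.05,"z": 0,"ax": 0,"ay": 0,"az": 0},{"jaw": 1,"x": 0.0012,"y": -0.055,"z": 0,"ax": 0,"ay": 0,"az": 0},{"jaw": 1,"x": 0.0012,"y": -0.058,"z": 0,"ax": 0,"ay": 0,"az": 0},{"jaw": 1,"x": 0.0012,"y": -0.058,"z": 0,"ax": 0,"ay": 0,"az": 0},{"jaw": 1,"x": 0.0012,"y": -0.055,"z": 0,"ax": 0,"ay": 0,"az": 0},{"jaw": 1,"x": 0.0012,"y": -0.048,"z": 0,"ax": 0,"ay": 0,"az": 0},{"jaw": 1,"x": 0.0012,"y": -0.028,"z": 0,"ax": 0,"ay": 0,"az": 0},{"jaw": 1,"x": 0.0012,"y": -0.0125,"z": 0,"ax": 0,"ay": 0,"az": 0}]}}

```text
time_s: 52.1
tool_pos: [0.6573, -0.3065, 0.1998]
ee_rot: [-0.48, -0.519, 0.519, 0.481]
wrist_force: [-0.1, 1.5, -5.6]
opening: 0.91
```

Emit:
{"api": "play_rows", "payload": {"deltas": [{"jaw": 1,"x": 0,"y": 0,"z": -0.01,"ax": 0,"ay": 0,"az": 0},{"jaw": 1,"x": 0,"y": 0,"z": -0.015,"ax": 0,"ay": 0,"az": 0},{"jaw": 1,"x": 0,"y": 0,"z": -0.015,"ax": 0,"ay": 0,"az": 0},{"jaw": 1,"x": 0,"y": 0,"z": -0.01,"ax": 0,"ay": 0,"az": 0},{"jaw": 1,"x": 0,"y": 0,"z": -0.005,"ax": 0,"ay": 0,"az": 0},{"jaw": 1,"x": 0,"y": 0,"z": -0.003,"ax": 0,"ay": 0,"az": 0},{"jaw": 1,"x": 0,"y": 0,"z": -0.002,"ax": 0,"ay": 0,"az": 0},{"jaw": 1,"x": 0,"y": 0,"z": -0.001,"ax": 0,"ay": 0,"az": 0},{"jaw": 1,"x": 0,"y": 0,"z": 0,"ax": 0,"ay": 0,"az": 0},{"jaw": 1,"x": 0,"y": 0,"z": 0,"ax": 0,"ay": 0,"az": 0}]}}

```text
time_s: 53.35
tool_pos: [0.6583, -0.3041, 0.1401]
ee_rot: [0.48, 0.52, -0.519, -0.479]
wrist_force: [-1.1, -0.5, -5.6]
opening: 0.908
```

Still carrying the jar's weight, with about 3.5 mm left to go.

Emit:
{"api": "play_rows", "payload": {"deltas": [{"jaw": 1,"x": 0,"y": 0,"z": -0.001,"ax": 0,"ay": 0,"az": 0},{"jaw": 1,"x": 0,"y": 0,"z": -0.001,"ax": 0,"ay": 0,"az": 0},{"jaw": 1,"x": 0,"y": 0,"z": -0.001,"ax": 0,"ay": 0,"az": 0},{"jaw": 1,"x": 0,"y": 0,"z": -0.0005,"ax": 0,"ay": 0,"az": 0},{"jaw": 1,"x": 0,"y": 0,"z": 0,"ax": 0,"ay": 0,"az": 0},{"jaw": 1,"x": 0,"y": 0,"z": 0,"ax": 0,"ay": 0,"az": 0},{"jaw": 1,"x": 0,"y": 0,"z": 0,"ax": 0,"ay": 0,"az": 0},{"jaw": 1,"x": 0,"y": 0,"z": 0,"ax": 0,"ay": 0,"az": 0},{"jaw": 1,"x": 0,"y": 0,"z": 0,"ax": 0,"ay": 0,"az": 0},{"jaw": 1,"x": 0,"y": 0,"z": 0,"ax": 0,"ay": 0,"az": 0}]}}

```text
time_s: 54.6
tool_pos: [0.6582, -0.3041, 0.1367]
ee_rot: [-0.48, -0.52, 0.52, 0.48]
wrist_force: [-2.6, -0.3, -1.1]
opening: 0.905
```

Foot touches the deck (the load is off). Releasing and rising.

Emit:
{"api": "play_rows", "payload": {"deltas": [{"jaw": -1,"x": 0,"y": 0,"z": 0,"ax": 0,"ay": 0,"az": 0},{"jaw": -1,"x": 0,"y": 0,"z": 0,"ax": 0,"ay": 0,"az": 0},{"jaw": -1,"x": 0,"y": 0,"z": 0,"ax": 0,"ay": 0,"az": 0},{"jaw": -1,"x": 0,"y": 0,"z": 0,"ax": 0,"ay": 0,"az": 0},{"jaw": -1,"x": 0,"y": 0,"z": 0,"ax": 0,"ay": 0,"az": 0},{"jaw": -1,"x": 0,"y": 0,"z": 0.02,"ax": 0,"ay": 0,"az": 0},{"jaw": -1,"x": 0,"y": 0,"z": 0.03,"ax": 0,"ay": 0,"az": 0},{"jaw": -1,"x": 0,"y": 0,"z": 0.04,"ax": 0,"ay": 0,"az": 0},{"jaw": -1,"x": 0,"y": 0,"z": 0.05,"ax": 0,"ay": 0,"az": 0},{"jaw": -1,"x": -0.01,"y": 0,"z": 0.03,"ax": 0,"ay": 0,"az": 0}]}}

```text
time_s: 55.85
tool_pos: [0.649, -0.3042, 0.3093]
ee_rot: [0.481, 0.52, -0.519, -0.478]
wrist_force: [0.3, 0.0, -0.3]
opening: 1.002
```

Emit:
{"api": "play_rows", "payload": {"deltas": [{"jaw": -1,"x": -0.015,"y": 0.05,"z": 0,"ax": 0,"ay": 0,"az": 0},{"jaw": -1,"x": -0.015,"y": 0.05,"z": 0,"ax": 0,"ay": 0,"az": 0},{"jaw": -1,"x": -0.015,"y": 0.05,"z": 0,"ax": 0,"ay": 0,"az": 0},{"jaw": -1,"x": -0.015,"y": 0.05,"z": 0,"ax": 0,"ay": 0,"az": 0},{"jaw": -1,"x": -0.015,"y": 0.05,"z": 0,"ax": 0,"ay": 0,"az": 0},{"jaw": -1,"x": -0.015,"y": 0.05,"z": 0,"ax": 0,"ay": 0,"az": 0},{"jaw": -1,"x": 0,"y": 0,"z": 0,"ax": 0,"ay": 0,"az": 0},{"jaw": -1,"x": 0,"y": 0,"z": 0,"ax": 0,"ay": 0,"az": 0},{"jaw": -1,"x": 0,"y": 0,"z": 0,"ax": 0,"ay": 0,"az": 0},{"jaw": -1,"x": 0,"y": 0,"z": 0,"ax": 0,"ay": 0,"az": 0}]}}

```text
time_s: 57.1
tool_pos: [0.5585, -0.005, 0.306]
ee_rot: [-0.48, -0.519, 0.519, 0.48]
wrist_force: [-0.6, -0.7, -0.4]
opening: 0.996
```

```bash
python3 -c "
from h import *
img,W=cover('top'); m=(abs(W[...,0]-.658)<.06)&(abs(W[...,1]+.304)<.06); print('lid',rect(W,m,.165,.195), np.median(W[m&(W[...,2]>.165)][:,2]))
for l in ['pyramid','drum','jam_jar','brick_0_centre']:
  for r in ctrl.masks_of('top',l)[:2]: p=W[r['mask']]; print(l,round(r['conf'],2),np.round(r['rect']),np.round(np.nanmedian(p,0),3))
img,S=cover('scene'); save(img[150:450,150:550],'s11')"
```

```text
[ 0.9  0.1 -0.1] [ 0.5584 -0.0048  0.3061]
0.93 [440. 267.  94.  58.] (array([ 531.1, -314.8]), array([129.6, 243.9]), 5.1, 3889)
lid (array([ 657. , -303.4]), array([62.9, 64.7]), 18.0, 518) 0.18033229634599046
pyramid 0.77 [194. 291.  29.  27.] [0.474 0.379 0.036]
drum 0.81 [312. 186.  23.  18.] [0.771 0.044 0.07 ]
jam_jar 0.56 [438. 220.  32.  34.] [ 0.648 -0.298  0.177]
brick_0_centre 0.51 [311. 187.  24.  20.] [0.77  0.045 0.071]
[-0.6 -0.1 -0.4] [ 0.5583 -0.0041  0.3063]
0.59 [396. 362. 150. 107.] (array([ 535.8, -313.2]), array([134.5, 244.4]), 4.2, 7414)
```

View pics/s11.png

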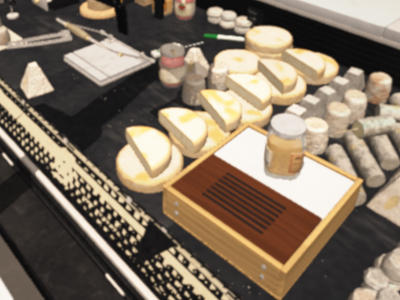

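The cover is shut, the jar stands upright on the deck at crop (285,150), and the bystanders haven't moved. Handing in.

```bash
python3 -c "
from h import *
print(ctrl.sign_off())"
```

```text
the job is handed in; nothing more can be done
None
```

The job is handed in at about 57 s of the allowed 210 s. The honey jar is back on the metal deck, all three grey bricks are in the bay, and the cover is shut. Sign-off gives no verdict, so I don't know the official result.

Last checks:
- **Cover:** The fingers felt the stop when I pushed it shut. Its measured centre is x ≈ 0.531–0.532 m, against 0.533 m expected for fully shut.
- **Jar:** The lid centre is at (0.657, -0.303) with its top at 0.180 m, so the jar stands upright near the middle of the deck.
- **Bricks:** In the last picture before closing, all three stood upright in the bay, below the rim. The right-hand brick had shifted to about keeper (-55, -64) mm from its slot at y = -80. I think it was knocked; it is still within the limits.
- **Bystanders:** The pyramid and drum are in place. The jam jar looked in place in the picture only, because the detector's single hit for it in the final top view was the honey jar.

One disagreement: the scene camera put the shut cover about 3 mm farther from the robot than the top camera did. It gave nearly the same outline as before the cover was first opened, so I relied on the felt stop and the top camera.

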